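# Pack the bead box

### The job

Pack every bead jar and bead tin that stands on the table into the large section of the wooden bead box, all standing upright on its floor side by side with none stacked. Pick the brass reamer out of the black tray, leaving the other reamers in the tray, lay it in the small compartment of the box and shut the flap over it. Leave the bowl, canister, pliers and scoop alone.

Things in the scene. Friction and masses are not known exactly. Their poses are not given: they have to be found in the camera images.
- beadbox: open wooden box, fixed, 122 (its x) x 253 (y) x 50 mm high; walls and divider 7 mm thick, all 50 mm high. Origin: centre of underside, z up. Towards -y the large section, inside 108 (x) x 162 mm (y), floor 8 mm up: room for two rows of three 50 mm items (the long tin takes two places), 3 mm between. Towards +y the small compartment, inside 108 x 70 mm, floor 25 mm up, with a flap.
- box_main (a point): centre of the floor of the large section (8 mm above the table); axes as the box's
- box_side (a point): centre of the raised floor of the small compartment (25 mm above the table); axes as the box's
- flap (a joint): angle (rad) of the compartment's dark wooden flap, 118 mm (box x) x 76 mm, 6 mm thick, 60 g, hinged along box x on top of the +y end wall. 0 = shut, flat on the rim; pi/2 = upright; starts open at 1.9 to 2.25, leaning out past the +y end (stop 2.3). Light friction hinge (0.04 N m), stays where left; push its outer face over towards the large section, then down, to shut it.
- flap_hinge (a point): middle of the flap's hinge line, 53 mm above the table, 124.5 mm along +y from the box's centre; turns with the flap
- flap_edge (a point): middle of the flap's free edge, 76 mm from the hinge, at mid thickness
- jar_red: a round glass bead jar with red beads and a cork stopper: glass body 50 mm in diameter and 48 mm high, above it the cork, 24 mm in diameter and 28 mm high (76 mm in all), 120 g or so; lift it by the cork. Origin: centre of its underside; z up. May be absent (None).
- jar_blue: a round glass bead jar with blue beads and a cork stopper: glass body 50 mm in diameter and 48 mm high, above it the cork, 24 mm in diameter and 28 mm high (76 mm in all), 120 g or so; lift it by the cork. Origin: centre of its underside; z up. May be absent (None).
- jar_yellow: a round glass bead jar with yellow beads and a cork stopper: glass body 50 mm in diameter and 48 mm high, above it the cork, 24 mm in diameter and 28 mm high (76 mm in all), 120 g or so; lift it by the cork. Origin: centre of its underside; z up. May be absent (None).
- tin_green: a square green bead tin with a wooden grip block: body 50 x 50 mm and 48 mm high, on it centrally the grip, 24 x 24 mm and 28 mm high with sides parallel to the tin's (76 mm in all), 130 g or so. Origin: centre of its underside; x and y along its sides, z up. May be absent (None).
- tin_white: a square white bead tin with a wooden grip block: body 50 x 50 mm and 48 mm high, on it centrally the grip, 24 x 24 mm and 28 mm high with sides parallel to the tin's (76 mm in all), 130 g or so. Origin: centre of its underside; x and y along its sides, z up. May be absent (None).
- tin_long: a long blue bead tin with a wooden grip bar: body 104 mm (its x) x 50 mm (its y) and 48 mm high, on it centrally the grip, 40 mm (x) x 24 mm (y) and 28 mm high (76 mm in all), 220 g or so. Origin: centre of its underside; z up. May be absent (None).
- tray: black magnetic tray with low flared walls, fixed, about 225 (its x) x 120 mm (y), walls 18 mm high, inner floor 214 x 106 mm, 3 mm above the table. Four reamers lie in it side by side, roughly along the tray's y, about 46 mm apart, in any order. Origin: centre of its underside, z up.
- reamer_brass: the brass bead reamer, the wanted one, lying in the tray: handle a bar 56 mm long, 16 x 16 mm with flat sides, with an 8 mm thick, 18 mm long stub on its +x end at mid height; 40 g. Lies flat. Origin: centre of the underside of the handle; x along the handle towards the stub, z up.
- reamer_steel: a dark steel reamer in the tray, not wanted: handle a bar 56 mm long, 16 x 16 mm with flat sides, with an 8 mm thick, 18 mm long stub on its +x end at mid height; 40 g. Lies flat. Origin: centre of the underside of the handle; x along the handle towards the stub, z up.
- reamer_red: a reamer with a red plastic body in the tray, not wanted: handle a bar 56 mm long, 16 x 16 mm with flat sides, with an 8 mm thick, 18 mm long stub on its +x end at mid height; 40 g. Lies flat. Origin: centre of the underside of the handle; x along the handle towards the stub, z up.
- reamer_white: a reamer with a white plastic body in the tray, not wanted: handle a bar 56 mm long, 16 x 16 mm with flat sides, with an 8 mm thick, 18 mm long stub on its +x end at mid height; 40 g. Lies flat. Origin: centre of the underside of the handle; x along the handle towards the stub, z up.
- bowl: a grey stoneware bowl, 110 mm across and 55 mm high, beyond the items; leave alone. Origin: centre of its underside.
- canister: a lidded green glass canister, 76 mm in diameter and 100 mm high, beyond the box; leave alone. Origin: centre of its underside.
- pliers: aluminium flat-nose pliers with dark grips, 140 mm long, lying near the robot on its left; leave alone. Origin: about the middle of their underside.
- scoop: a white plastic bead scoop, 120 mm long and 22 mm high, lying near the robot on its right; leave alone. Origin: middle of its underside.

How it is judged:
By the outcome, as a careful person would: the job done as asked, in the order asked, and still so for the second after the job is handed in, with the robot touching nothing.
Of jar_red, jar_blue, jar_yellow, tin_green, tin_white, tin_long only 4 to 5 are there at a start; the rules pass over those that are not, and their reading is None.
At some moment in a run one of jar_red, jar_blue, jar_yellow, tin_green, tin_white, tin_long may be knocked a few centimetres aside while the robot is not near it.
It also fails if it takes over 200 s, if anything falls off the work surface, if the arm or the gripper's body presses on something with over 40 N, if the wrist force passes 120 N, or if a joint passes its speed limit or range.

### The arm

A 7-joint arm with a two-finger parallel gripper is mounted at the origin on the work surface. World frame = base frame: x ahead of the robot, y to its left, z up, the work surface at z = 0. Lengths are in m, angles in rad, forces in N, time in s.
With the tool pointing down it reaches from about 0.4 to 0.85 m from the base axis. Payload 10.4 kg.
Tool frame: the origin (TCP) lies at the very end of the fingers, on their centre line; the grasp point (between the pads) lies 19 mm behind it; z points along the fingers, y is the direction in which the jaws open and shut (so a half turn about z gives the same grasp; the last joint's range is limited). The gripper opens to 87 mm and grips with 3 to 60 N. Pads are 19 mm wide; open, the fingers measure 117 mm over their backs; the gripper's body (75 mm by 190 mm) begins 51 mm behind the grasp point.
Start: joints at [-1.369, 0.332, -0.065, 1.46, 0.022, 1.35, -0.088], TCP at [0.139, 0.609, 0.223] pointing down, gripper open.
Joint ranges: [-2.6, 2.6], [-0.5, 2.12], [-1.47, 1.34], [0.16, 2.42], [-1.27, 4.41], [0.06, 2.06], [-2.6, 2.6]. Speed limits (rad/s): [2.22, 2.22, 2.79, 2.79, 3.14, 3.14, 3.14].

### API

Orientations are given as a unit quaternion [x, y, z, w].
In Python, from bench import read_state, camera, close_job gives the robot as it stands.
- The arm moves only by the shell command python3 -m inch 'ROWS' [OPENING] [FORCE]. ROWS is JSON, a list of rows, each a list of 6 numbers: the shift along the tool's x, y, z as a fraction of full scale, then the turn, a rotation vector about the tool's x, y, z as a fraction of full scale. In form: [[tx, ty, tz, ax, ay, az], ...]. A call has 1 to 5 rows; each row shifts and turns the commanded pose from where the row before left it, along the tool's axes as they then stand; what a row does not reach is not made up. Full scale, the value 1, is 0.04 m for a shift and 120 degrees for a turn. A row lasts 1/8 s, in which the tool goes at most 62.5 mm and 10.7 degrees, less where a joint would pass 70% of its speed; a pose out of reach is approached as far as the arm can. A call with a number of a shift or a turn outside -1 to 1 is refused whole. A call with a gripper value outside its range is refused whole. OPENING is the opening, from -1 (shut) to 1 (fully open), so that 0 is half open, set as the call begins (- or left out, the last holds). The fingers move at their own pace and stop on an object; FORCE is the grip in N (left out, the last holds). Time passes only in rows, so rows that do not move let the fingers close. It gives the time, the measured TCP pose, the force and the opening at its end, in the units of the state.
- read_state(): the state, without advancing time (a new reading comes with each control period).
- camera(name): name is "scene" or "top"; returns a dict with "img" (384x512x3 uint8, red, green, blue), "depth" (384x512 float32, m along the optical axis (not along the pixel's ray), 0 where there is no reading), "fx", "fy", "cx", "cy" (pixels), "k1" (the pictures are not rectified: a ray, as slopes to the right and down, at radius r is drawn at 1 + k1 r^2 times it, then the intrinsics apply), "position" and "orientation" of the camera in the world. Camera axes: x right, y down, z forward; pixel columns grow to the right and rows downward; lengths in m; the calibration is good to about 2 mm. A picture is of the moment at which its call begins.
- close_job(): hands the job in, once; it reports no verdict.
The state is a dict: "time": time; "joint_positions": joint angles; "joint_vel": joint speeds; "joint_torque": joint torques, N m; "ee_pos": TCP position; "eef_rot": TCP orientation; "ft_force": force on the tool from outside, world axes, zero at the start; "torque": the same for the moment, N m; "width": finger opening in m.
Only numpy, scipy, OpenCV 4.12 (cv2) and the standard library are available. Lean on these libraries where they do the work, as an engineer would, in place of code of your own. Each camera call takes 0.05 s, during which the arm holds its last target.

## Working session

There is one attempt and no reset: what is moved stays moved. The work goes in short steps, Python scripts to look and compute and a shell command to move; the robot and the scene stay as the last step left them, time stands still between calls to the robot, and variables do not carry over. Pictures are saved under pics/ and viewed, and the job is handed in when it is done.

```bash
ls; mkdir -p pics
cat > h.py <<'E'
import numpy as np,cv2
from bench import read_state,camera
from scipy.spatial.transform import Rotation as R
def save(c,n,s=1.5):
    im=cv2.cvtColor(c["img"],cv2.COLOR_RGB2BGR)
    cv2.imwrite("pics/"+n,cv2.resize(im,None,fx=s,fy=s,interpolation=cv2.INTER_CUBIC))
def rays(c,uv):
    K=np.array([[c["fx"],0,c["cx"]],[0,c["fy"],c["cy"]],[0,0,1]])
    p=cv2.undistortPoints(np.array(uv,float).reshape(-1,1,2),K,np.array([c["k1"],0,0,0,0.])).reshape(-1,2)
    return np.c_[p,np.ones(len(p))]
def cloud(c):
    h,w=c["depth"].shape
    v,u=np.mgrid[:h,:w]
    r=rays(c,np.c_[u.ravel(),v.ravel()])*c["depth"].reshape(-1,1)
    return (R.from_quat(c["orientation"]).apply(r)+c["position"]).reshape(h,w,3)
def atz(c,uv,z):
    r=R.from_quat(c["orientation"]).apply(rays(c,uv)); p=np.array(c["position"])
    return p+r*((z-p[2])/r[:,2])[:,None]
def proj(c,P):
    rot=R.from_quat(c["orientation"]).inv()
    q=rot.apply(np.atleast_2d(P)-np.array(c["position"])); s=q[:,:2]/q[:,2:]
    s=s*(1+c["k1"]*(s**2).sum(1,keepdims=True))
    return s*[c["fx"],c["fy"]]+[c["cx"],c["cy"]]
E
python3 - <<'E'
from h import *
s=read_state()
print({k:np.round(v,4) for k,v in s.items()})
for n in("scene","top"):
    c=camera(n); save(c,n+"0.png"); print(n,{k:c[k] for k in c if k not in("img","depth")},(c["depth"]>0).mean())
    np.savez("pics/"+n+"0.npz",**c)
E
```

```text
pics
{'time': np.float64(0.0), 'joint_positions': array([-1.3686,  0.3329, -0.0647,  1.4609,  0.0216,  1.3499, -0.0885]), 'joint_vel': array([-0.0014,  0.0012, -0.0001, -0.0016, -0.0021, -0.0003, -0.0006]), 'joint_torque': array([ 1.10000e-03, -6.23234e+01,  2.52000e-02, -3.89916e+01,
       -6.14000e-02,  3.95000e-02,  1.00000e-04]), 'ee_pos': array([0.1392, 0.6089, 0.2218]), 'eef_rot': array([ 1.122e-01,  9.937e-01, -7.000e-04, -1.000e-04]), 'ft_force': array([-0.2223, -0.5038, -0.4898]), 'torque': array([0.006 , 0.0497, 0.0485]), 'width': np.float64(0.0869)}
scene {'fx': 403.8814732548022, 'fy': 403.8814732548022, 'cx': 266.07551618338937, 'cy': 192.86996721062405, 'k1': -0.034140008308896276, 'position': array([ 1.02590967, -0.37577807,  0.76933927]), 'orientation': array([ 0.83648525,  0.42179856, -0.15991112, -0.31113796])} 0.99609375
top {'fx': 384.3745661805162, 'fy': 384.3745661805162, 'cx': 255.85633573381406, 'cy': 192.3451781172623, 'k1': -0.07687359848450066, 'position': array([0.35726074, 0.01186698, 0.95353995]), 'orientation': array([ 0.70663213, -0.70043696,  0.06986489, -0.07195832])} 0.995941162109375
```

View pics/scene0.png

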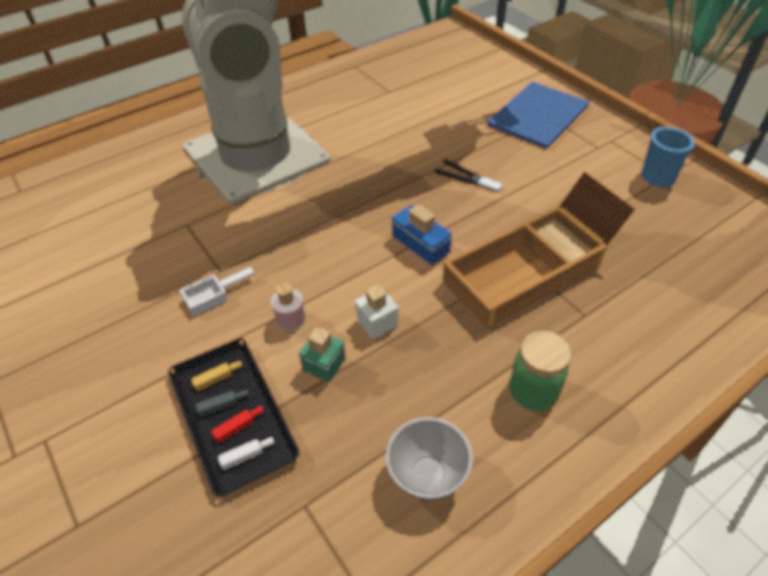

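View pics/top0.png

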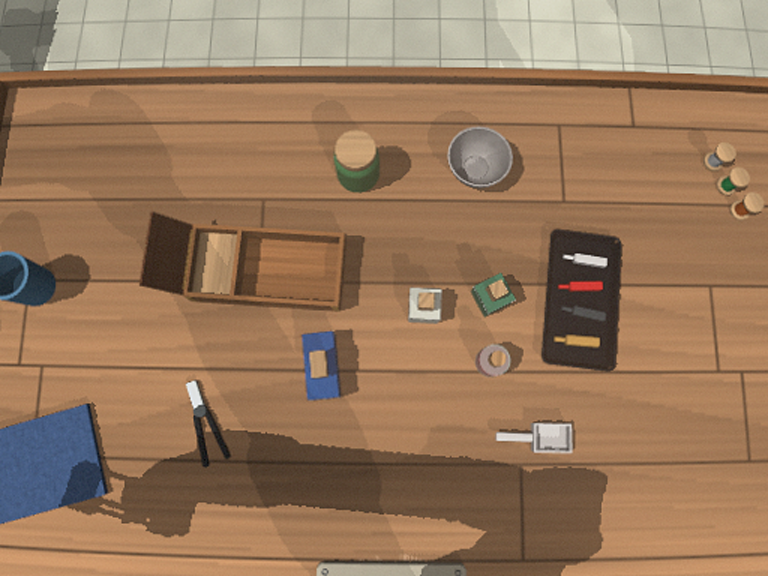

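Both views show four items: the long blue tin, the white tin, the green tin and a pinkish jar. The box is at about (245,267) in the top view, and in the tray the brass reamer is at (575,340). I'll check the three small bottles at the far right, then measure.

Run:
```python
from h import *
c=dict(np.load("pics/top0.npz")); s=dict(np.load("pics/scene0.npz"))
im=cv2.cvtColor(c["img"],cv2.COLOR_RGB2BGR)
a=cv2.resize(im[85:155,455:512],None,fx=7,fy=7)
b=cv2.resize(im[180:270,265:360],None,fx=4,fy=4)
cv2.imwrite("pics/z1.png",a);cv2.imwrite("pics/z2.png",b)
P=cloud(c);Q=cloud(s)
for n,(u,v) in dict(bottle=(724,152),bottle2=(748,202),white=(426,299),green=(498,288),jar=(498,357),long=(318,362),boxfloor=(290,270),boxrim=(343,265),side=(215,262),brass=(575,340),table=(390,400)).items():
    print(n,P[int(v/1.5),int(u/1.5)].round(4))
# heightmap top & scene
def hm(P,lo,hi,zr=(.0,.2),res=.002):
    m=np.full((int((hi[0]-lo[0])/res),int((hi[1]-lo[1])/res)),0,np.float32)
    p=P.reshape(-1,3); i=((p[:,0]-lo[0])/res).astype(int); j=((p[:,1]-lo[1])/res).astype(int)
    ok=(i>=0)&(j>=0)&(i<m.shape[0])&(j<m.shape[1])&(p[:,2]<.2)
    np.maximum.at(m,(i[ok],j[ok]),p[ok,2]); return m
for n,X in(("t",P),("s",Q)):
    m=hm(X,(.2,-.5),(.9,.5)); cv2.imwrite(f"pics/hm{n}.png",cv2.resize(cv2.applyColorMap(np.uint8(np.clip(m/.12*255,0,255))[::-1,::-1].copy(),2),None,fx=1.5,fy=1.5))
```

```text
bottle [ 0.7925 -0.5764  0.0436]
bottle2 [ 0.7019 -0.6088  0.0428]
white [ 0.5208 -0.0502  0.0757]
green [ 0.5373 -0.1616  0.0809]
jar [ 0.4309 -0.1591  0.0778]
long [0.4222 0.1144 0.0739]
boxfloor [0.5802 0.1749 0.0088]
boxrim [0.5874 0.0852 0.0246]
side [0.5903 0.2983 0.0273]
brass [ 0.4657 -0.2973  0.0204]
table [ 0.3679  0.0038 -0.0008]
```

View pics/z1.png

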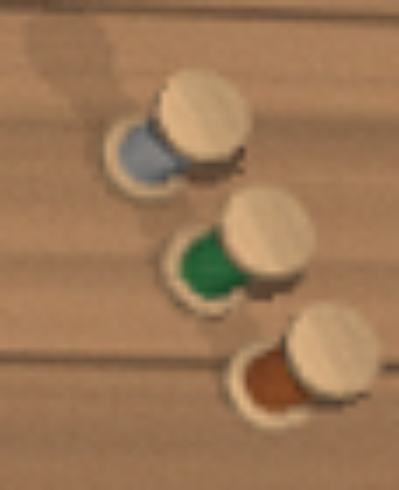

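View pics/z2.png

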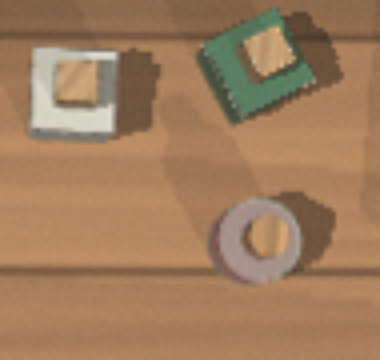

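View pics/hmt.png

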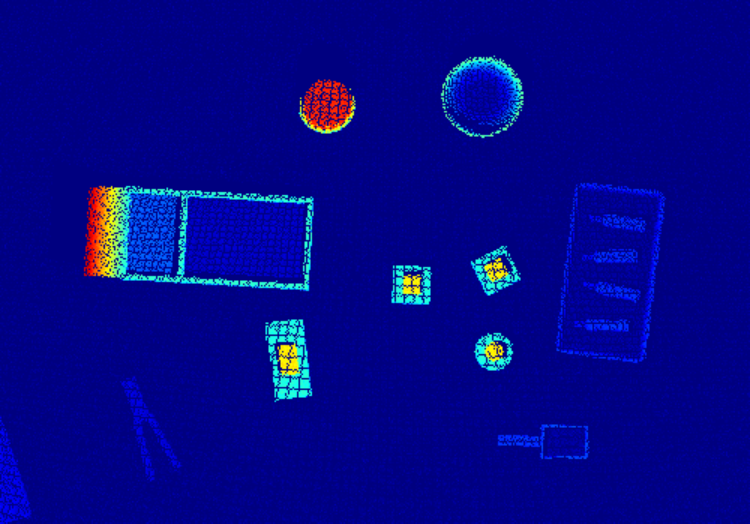

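View pics/hms.png

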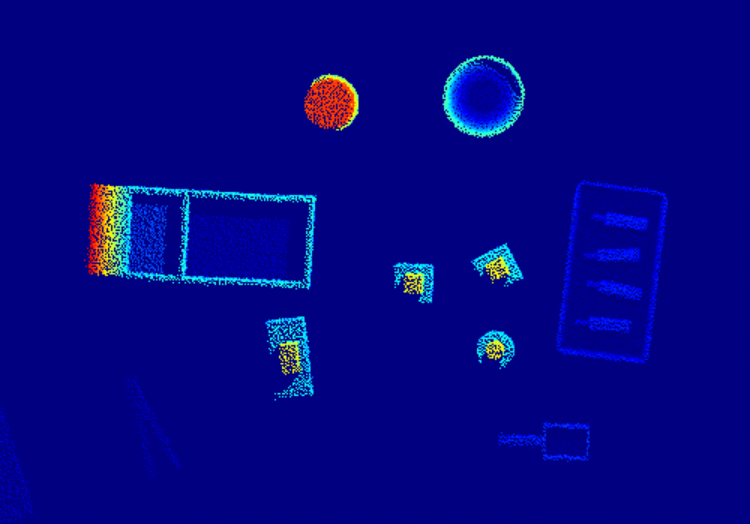

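The far-right bottles have wide caps and are only about 42 mm high, so they aren't bead jars. That leaves four items: long, white, green and jar_red. Next I'll fit poses from both views.

```bash
cat > fit.py <<'E'
from h import *
from scipy.optimize import minimize
def band(P,c,r,z0,z1):
    p=P.reshape(-1,3); return p[(np.hypot(p[:,0]-c[0],p[:,1]-c[1])<r)&(p[:,2]>z0)&(p[:,2]<z1)]
def rect(p):
    (c,s,a)=cv2.minAreaRect(p[:,:2].astype(np.float32)); 
    return np.round(c,4),np.round(s,4),round(a,1)
def fitrect(p,w,h,c0,a0):
    # smallest-violation placing of known rectangle containing pts; also centred
    q=p[:,:2]
    def f(x):
        ca,sa=np.cos(x[2]),np.sin(x[2]); d=q-x[:2]
        l=np.abs(d@np.array([[ca,-sa],[sa,ca]]))-[w/2,h/2]
        return (np.clip(l,0,None)**2).sum()*1e6/len(q)
    best=min((minimize(f,[*c0,a0+k],method="Nelder-Mead",options=dict(xatol=1e-5,fatol=1e-7)) for k in(-.1,0,.1)),key=lambda r:r.fun)
    return best.x.round(4),round(best.fun,3)
E
python3 - <<'E'
from fit import *
C={n:dict(np.load(f"pics/{n}0.npz")) for n in("top","scene")}
for n,c in C.items():
    P=cloud(c); print("==",n,"table z",np.median(band(P,(.37,0),.04,-.02,.02)[:,2]).round(4))
    for k,xy,r in(("white",(.515,-.05),.045),("green",(.53,-.165),.045),("jar",(.43,-.16),.045),("long",(.42,.115),.075)):
        b=band(P,xy,r,.040,.053);t=band(P,xy,r,.068,.085)
        print(k,"body",rect(b),np.median(b[:,2]).round(4),"grip",rect(t),np.median(t[:,2]).round(4),len(t))
    b=band(P,(.58,.2),.16,.044,.055); b=b[(b[:,1]<.33)]; print("rim",rect(b),np.median(b[:,2]))
    f=band(P,(.58,.16),.12,.003,.013);print("floor",rect(f),np.median(f[:,2]))
    b=band(P,(.58,.3),.06,.02,.03);print("side",rect(b),np.median(b[:,2]))
    f=band(P,(.59,.36),.12,.06,.2); f=f[f[:,1]>.27]; print("flap max",f[f[:,2]>np.percentile(f[:,2],95)].mean(0).round(4),f[:,2].max())
    for i,y in enumerate((.56,.517,.47,.42)):
        pass
    b=band(P,(.5,-.30),.085,.0125,.03); b=b[np.abs(b[:,1]+.3)<.05]
    lab=[]
    b=b[np.argsort(b[:,0])]
    sp=np.split(b,np.where(np.diff(b[:,0])>.006)[0]+1)
    for q in sp:
        if len(q)>30: print("reamer",rect(q),np.percentile(q[:,2],[50,90]).round(4),len(q))
E
```

```text
== top table z 0.0009
white body (array([ 0.5183, -0.0491]), array([0.0504, 0.0507]), 88.8) 0.0486 grip (array([ 0.5186, -0.0501]), array([0.0233, 0.0245]), 89.7) 0.0768 111
green body (array([ 0.5373, -0.1617]), array([0.0497, 0.051 ]), 26.8) 0.0486 grip (array([ 0.5375, -0.1617]), array([0.0239, 0.0245]), 27.1) 0.0766 117
jar body (array([ 0.4287, -0.1588]), array([0.0471, 0.05  ]), 1.2) 0.0485 grip (array([ 0.4289, -0.1593]), array([0.0229, 0.0225]), 1.1) 0.0765 90
long body (array([0.4186, 0.1156]), array([0.1047, 0.0505]), 7.2) 0.0486 grip (array([0.4188, 0.1159]), array([0.0398, 0.0244]), 6.3) 0.0767 190
rim (array([0.5402, 0.2117]), array([0.2477, 0.2052]), 86.5) 0.05021794495726195
floor (array([0.5795, 0.1492]), array([0.2146, 0.2373]), 84.6) 0.008714156367469306
side (array([0.5815, 0.2933]), array([0.0813, 0.1161]), 86.5) 0.026020598485926194
flap max [0.5866 0.3804 0.1113] 0.11424918359230196
reamer (array([ 0.4248, -0.293 ]), array([0.0816, 0.0062]), 83.0) [0.018  0.0208] 71
reamer (array([ 0.4639, -0.3022]), array([0.0721, 0.0151]), 89.5) [0.0192 0.0217] 163
reamer (arr
[... 467 characters left out ...]
.2) 0.0465 grip (array([ 0.4311, -0.1605]), array([0.023 , 0.0227]), 69.0) 0.0743 79
long body (array([0.421 , 0.1135]), array([0.1054, 0.0524]), 6.2) 0.0467 grip (array([0.4202, 0.1136]), array([0.0409, 0.0256]), 9.2) 0.0745 126
rim (array([0.5399, 0.2102]), array([0.2507, 0.2065]), 86.9) 0.047994125256524134
floor (array([0.5699, 0.1591]), array([0.208 , 0.1973]), 2.3) 0.006985355109364821
side (array([0.5768, 0.2906]), array([0.0836, 0.0958]), 85.6) 0.024085166830109528
flap max [0.5927 0.3781 0.1075] 0.11032221287480881
reamer (array([ 0.4249, -0.2902]), array([0.0805, 0.0075]), 83.9) [0.0153 0.0177] 91
reamer (array([ 0.5145, -0.3014]), array([0.0984, 0.1149]), 83.6) [0.0168 0.0186] 665
```

Run:
```python
from fit import *
C={n:dict(np.load(f"pics/{n}0.npz")) for n in("top","scene")}
for n,c in C.items():
    P=cloud(c); dz=.0009 if n=="top" else -.0013
    p=P.reshape(-1,3).copy(); p[:,2]-=dz
    a=np.deg2rad(-3.5); ex=np.array([np.cos(a),np.sin(a)]); ey=np.array([-ex[1],ex[0]])
    l=np.c_[(p[:,:2]-[.581,.208])@ex,(p[:,:2]-[.581,.208])@ey]
    m=(np.abs(l[:,0])<.075)&(l[:,1]>-.14)&(l[:,1]<.118)&(p[:,2]>.0475)&(p[:,2]<.0515)
    b=p[m]; print(n,"rim",rect(b))
    lb=l[m]
    # edges: outer x faces & -y outer face, divider
    long=(lb[:,1]>-.115)&(lb[:,1]<.05)
    for s in(-1,1):
        e=lb[long&(lb[:,0]*s>.05)]; k=np.polyfit(e[:,1],e[:,0],1); print(" wall mid x",s,np.round(k[1],4),"slope",k[0].round(4), "range",np.percentile(e[:,0],[2,98]).round(4))
    e=lb[(lb[:,1]<-.115)&(np.abs(lb[:,0])<.05)]; print(" -y wall mid",e[:,1].mean().round(4),np.polyfit(e[:,0],e[:,1],1).round(4))
    e=lb[(np.abs(lb[:,0])<.045)&(lb[:,1]>.02)&(lb[:,1]<.06)]; print(" divider",e[:,1].mean().round(4),np.polyfit(e[:,0],e[:,1],1).round(4))
    # flap
    m=(np.abs(l[:,0])<.05)&(l[:,1]>.128)&(l[:,1]<.2)&(p[:,2]>.055)
    k=np.polyfit(l[m,1],p[m,2],1);print(" flap angle",(np.pi-np.arctan(k[0])).round(3),"top z",p[m,2].max().round(4),"maxy",l[m,1].max().round(4))
    # reamers by colour/height
    q=p[(p[:,0]>.4)&(p[:,0]<.6)&(np.abs(p[:,1]+.3)<.05)&(p[:,2]>.0125)&(p[:,2]<.03)]
    for x0 in(.425,.46,.505,.55):pass
    q=q[np.argsort(q[:,0])]
    h=np.histogram(q[:,0],bins=np.arange(.4,.6,.004))[0]; print(h)
```

```text
top rim (array([0.5803, 0.2056]), array([0.24  , 0.1238]), 86.8)
 wall mid x -1 -0.0582 slope -0.0005 range [-0.0619 -0.0547]
 wall mid x 1 0.0569 slope 0.0026 range [0.0531 0.0605]
 -y wall mid -0.1189 [ 0.0082 -0.1189]
 divider 0.0484 [0.0028 0.0485]
 flap angle 2.242 top z 0.1133 maxy 0.178
[ 0  0  0  3 24 20 31 13  0  0  0  0  0  0 31 53 31 43  0  0  0  1  2  3
  6 30 24 45 35 25 12  3  3  4  2  4  2 49 38 48 28 15  4  2  4  3  4  4
 24]
scene rim (array([0.5804, 0.2043]), array([0.2434, 0.1244]), 87.0)
 wall mid x -1 -0.0574 slope -0.0075 range [-0.0619 -0.052 ]
 wall mid x 1 0.0568 slope -0.0111 range [0.0524 0.0615]
 -y wall mid -0.1207 [-0.006  -0.1207]
 divider 0.0463 [0.0183 0.0463]
 flap angle 2.237 top z 0.1116 maxy 0.1765
[ 0  0  0  3 34 46 49 21  0  0  0  0  0  3 28 38 46 66 27  1  4  2  4  2
  6 18 34 40 55 52 28  7  3  5  4  5  3 25 56 62 62 36  3  5  2  7  4  5
 16]
```

```bash
cat > plan.py <<'E'
import sys
from h import *
BOX=np.array([.5807,.2105]);BA=np.deg2rad(-3.4)
def box(lx,ly):
    e=np.array([np.cos(BA),np.sin(BA)]);f=np.array([-e[1],e[0]]); return BOX+lx*e+ly*f
def main(lx,ly): return box(lx,ly-.0385)
def go(x,y,z,psi=None):
    s=read_state(); r=R.from_quat(s["eef_rot"]); p=np.array(s["ee_pos"])
    yt=r.apply([0,1,0]); cur=np.degrees(np.arctan2(yt[1],yt[0]))
    print("t%.2f"%s["time"],"pos",p.round(4),"psi %.1f"%cur,"zax",r.apply([0,0,1]).round(3),"w %.4f"%s["width"],"F",np.round(s["ft_force"],1),"j7 %.2f"%s["joint_positions"][6])
    if psi is None: psi=cur
    else:
        d=(psi-cur+180)%360-180; print(" turn %.1f az total %.3f (rows of .08: %.1f); other way %.1f"%(d,-d/120,abs(d)/9.6,d-np.sign(d)*180))
    # deltas in tool axes after the turn, assuming vertical
    a=np.radians(psi); ty=np.array([np.cos(a),np.sin(a),0]); tz=np.array([0,0,-1.]); tx=np.cross(ty,tz)
    D=np.array([x,y,z])-p
    print(" target",np.round([x,y,z],4)," shift after turn /0.04: tx %.3f ty %.3f tz %.3f"%tuple(np.array([tx@D,ty@D,tz@D])/.04))
E
python3 -c "
from plan import *
go(.4195,.1148,.15,96.8)"
```

```text
t0.10 pos [0.1392 0.609  0.2219] psi 77.1 zax [-0.    -0.001 -1.   ] w 0.0869 F [ 0.  -0.1 -0.4] j7 -0.09
 turn 19.7 az total -0.164 (rows of .08: 2.0); other way -160.3
 target [0.4195 0.1148 0.15  ]  shift after turn /0.04: tx -5.495 ty -13.097 tz 1.797
```

```bash
python3 -m inch '[[0,0,0,0,0,-0.082],[0,0,0,0,0,-0.082],[-0.42,-1,0,0,0,0],[-0.42,-1,0,0,0,0],[-0.42,-1,0,0,0,0]]' 0 25
python3 -m inch '[[-0.42,-1,0.15,0,0,0],[-0.42,-1,0.15,0,0,0],[-0.42,-1,0.15,0,0,0],[-0.42,-1,0.15,0,0,0],[-0.42,-1,0.15,0,0,0]]'
python3 -m inch '[[-0.42,-1,0.15,0,0,0],[-0.42,-1,0.15,0,0,0],[-0.42,-1,0.15,0,0,0],[-0.42,-1,0.15,0,0,0],[-0.42,-1,0.15,0,0,0]]'
python3 -c "
from plan import *
go(.4195,.1148,.051,96.8)
for n in('top','scene'): save(camera(n),n+'1.png')"
```

```text
time: 0.72
ee_pos: [0.2041, 0.4947, 0.2221]
eef_rot: [-0.059, 0.998, -0.0, -0.0]
ft_force: [0.3, -0.5, 0.2]
width: 0.0473
time: 1.35
ee_pos: [0.3111, 0.306, 0.1922]
eef_rot: [-0.059, 0.998, -0.0, -0.0]
ft_force: [0.6, 0.3, -0.4]
width: 0.0434
time: 1.98
ee_pos: [0.4181, 0.1175, 0.1623]
eef_rot: [-0.059, 0.998, 0.0, 0.0]
ft_force: [0.4, 0.1, 0.6]
width: 0.0435
t1.98 pos [0.4181 0.1175 0.1623] psi 96.8 zax [-0.  0. -1.] w 0.0435 F [0.4 0.1 0.6] j7 1.29
 turn -0.0 az total 0.000 (rows of .08: 0.0); other way 180.0
 target [0.4195 0.1148 0.051 ]  shift after turn /0.04: tx -0.027 ty -0.070 tz 2.782
```

View pics/scene1.png

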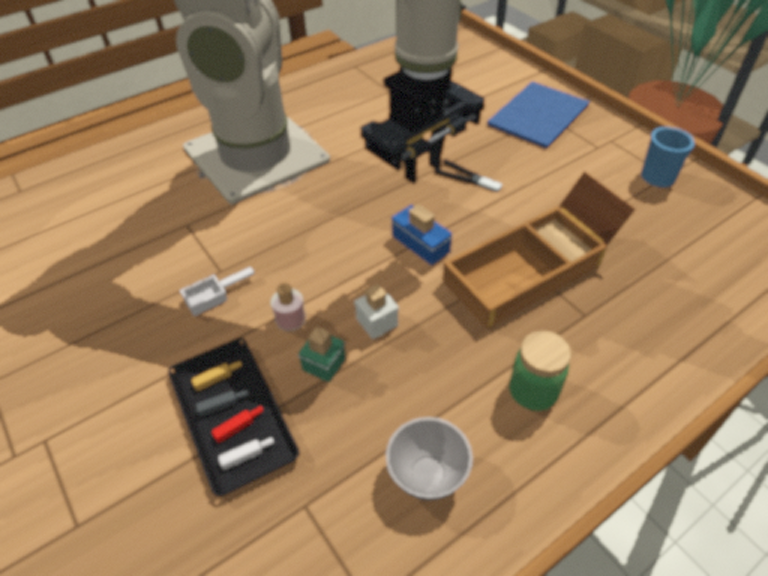

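View pics/top1.png

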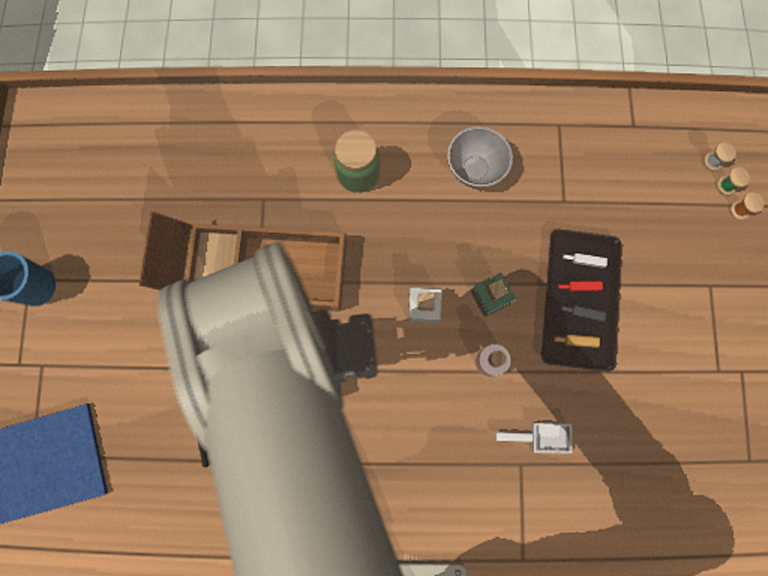

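The gripper stands above the long tin, with its fingers at (410,175) and (437,165) in the scene view. Nothing else has moved. Descending now.

```bash
python3 -m inch '[[-0.027,-0.07,0.7,0,0,0],[0,0,0.8,0,0,0],[0,0,0.8,0,0,0],[0,0,0.47,0,0,0],[0,0,0,0,0,0]]' 
python3 -c "
from plan import *
go(.4195,.1148,.051,96.8)
c=camera('scene'); save(c,'scene2.png'); im=cv2.cvtColor(c['img'],4);cv2.imwrite('pics/s2z.png',cv2.resize(im[80:190,230:350],None,fx=5,fy=5))"
```

```text
time: 2.7
ee_pos: [0.418, 0.1162, 0.0508]
eef_rot: [-0.06, 0.998, -0.001, -0.001]
ft_force: [-0.3, -0.5, 0.3]
width: 0.0433
t2.70 pos [0.418  0.1162 0.0508] psi 96.8 zax [-0.002 -0.001 -1.   ] w 0.0433 F [-0.3 -0.5  0.3] j7 1.36
 turn -0.0 az total 0.000 (rows of .08: 0.0); other way 180.0
 target [0.4195 0.1148 0.051 ]  shift after turn /0.04: tx -0.033 ty -0.040 tz -0.006
```

View pics/s2z.png

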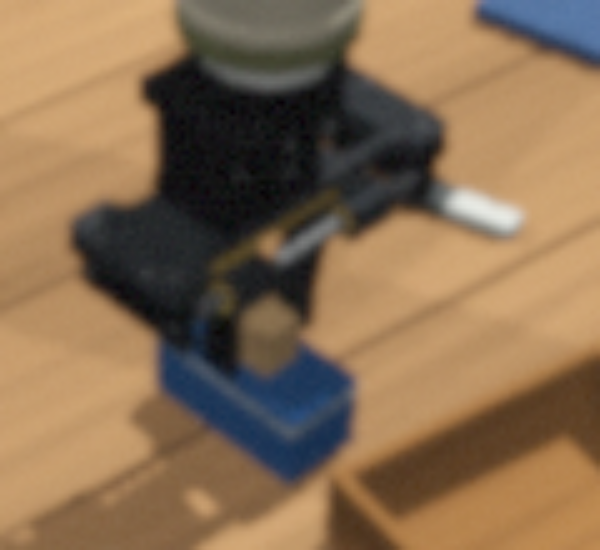

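The fingers straddle the grip bar. Closing.

```bash
python3 -m inch '[[0,0,0,0,0,0],[0,0,0,0,0,0],[0,0,0,0,0,0]]' -1 30
python3 -m inch '[[0,0,-0.5,0,0,0],[0,0,-0.9,0,0,0],[0,0,-0.9,0,0,0],[0,0,-0.9,0,0,0]]'
python3 -c "
from plan import *
t=main(-.027,-.027); go(*t,.17,176.6)"
```

```text
time: 3.12
ee_pos: [0.4194, 0.1162, 0.0522]
eef_rot: [-0.059, 0.998, 0.0, 0.0]
ft_force: [0.3, -1.1, -0.8]
width: 0.0241
time: 3.62
ee_pos: [0.4188, 0.116, 0.1809]
eef_rot: [-0.059, 0.998, 0.0, -0.0]
ft_force: [0.6, 0.5, -1.6]
width: 0.0238
t3.62 pos [0.4188 0.116  0.1809] psi 96.8 zax [-0.  0. -1.] w 0.0238 F [ 0.6  0.5 -1.6] j7 1.29
 turn 79.8 az total -0.665 (rows of .08: 8.3); other way -100.2
 target [0.5499 0.1467 0.17  ]  shift after turn /0.04: tx -0.960 ty -3.224 tz 0.273
```

```bash
python3 -m inch '[[0,0,0,0,0,0.0835],[0,0,0,0,0,0.0835],[0,0,0,0,0,0.0835],[0,0,0,0,0,0.0835],[0,0,0,0,0,0.0835]]'
python3 -m inch '[[0,0,0,0,0,0.0835],[0,0,0,0,0,0.0835],[0,0,0,0,0,0.0835],[0,0,0,0,0,0.0835],[0,0,0,0,0,0.0835]]'
python3 -c "
from plan import *
t=main(-.027,-.027); go(*t,.17,-3.4)"
```

```text
time: 4.25
ee_pos: [0.4189, 0.1161, 0.1797]
eef_rot: [0.372, 0.928, -0.0, -0.0]
ft_force: [-0.4, 0.4, -1.2]
width: 0.0235
time: 4.88
ee_pos: [0.4189, 0.1161, 0.1796]
eef_rot: [0.73, 0.684, -0.0, -0.0]
ft_force: [-0.2, -0.6, -1.6]
width: 0.0237
t4.88 pos [0.4189 0.1161 0.1796] psi -3.7 zax [-0.  0. -1.] w 0.0237 F [-0.2 -0.6 -1.6] j7 -0.46
 turn 0.3 az total -0.003 (rows of .08: 0.0); other way -179.7
 target [0.5499 0.1467 0.17  ]  shift after turn /0.04: tx 0.959 ty 3.223 tz 0.241
```

```bash
python3 -m inch '[[0.24,0.805,0.1,0,0,-0.002],[0.24,0.805,0.2,0,0,0],[0.24,0.805,0.3,0,0,0],[0.24,0.805,0.4,0,0,0],[0,0,0.3,0,0,0]]'
python3 -m inch '[[0,0,0,0,0,0]]'
python3 -c "
from fit import *
from plan import *
t=main(-.027,-.027); go(*t,.13,-3.4)
for n in('top','scene'):
    c=camera(n); save(c,n+'3.png')
    im=cv2.cvtColor(c['img'],4)
    cv2.imwrite('pics/z3%s.png'%n,cv2.resize(im[100:230,280:440] if n=='scene' else im[130:230,110:240],None,fx=4.5,fy=4.5))
"
```

```text
time: 5.5
ee_pos: [0.5509, 0.1475, 0.1264]
eef_rot: [0.726, 0.687, -0.001, 0.0]
ft_force: [-0.3, -0.7, -1.8]
width: 0.0238
time: 5.62
ee_pos: [0.5486, 0.1468, 0.1266]
eef_rot: [0.726, 0.687, -0.001, -0.001]
ft_force: [0.4, 0.8, -1.7]
width: 0.0237
t5.62 pos [0.5486 0.1468 0.1266] psi -3.2 zax [-0.003 -0.001 -1.   ] w 0.0237 F [ 0.4  0.8 -1.7] j7 -0.31
 turn -0.2 az total 0.002 (rows of .08: 0.0); other way 179.8
 target [0.5499 0.1467 0.13  ]  shift after turn /0.04: tx -0.000 ty 0.032 tz -0.086
```

View pics/z3scene.png

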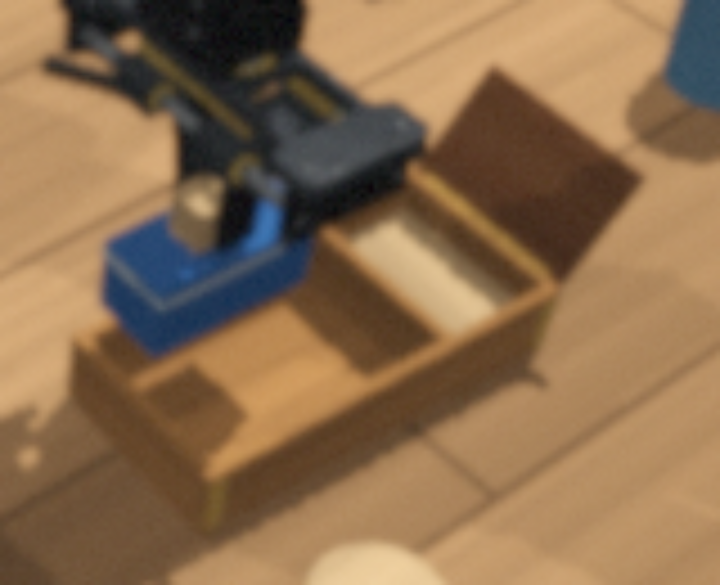

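View pics/z3top.png

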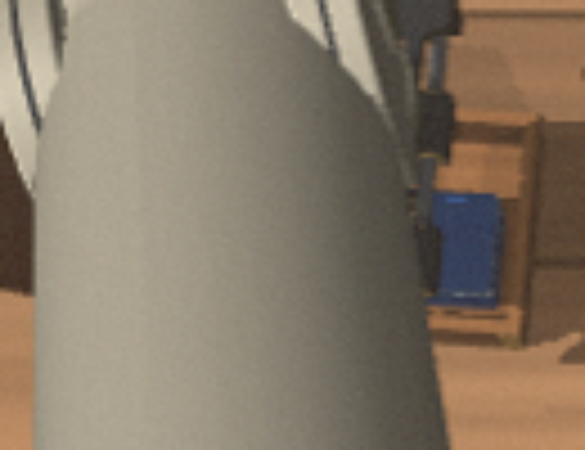

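```bash
cat > m.py <<'E'
from fit import *
from plan import *
def vis(name,xy,r,z0,z1,w,h,a,show=1):
    c=camera(name);P=cloud(c);p=band(P,xy,r,z0,z1)
    # colour filter blue handled by caller
    f=fitrect(p,w,h,xy,np.radians(a)); print(name,f[0][:2],"ang %.1f"%np.degrees(f[0][2]),f[1],len(p),rect(p)); return c,P
E
python3 - <<'E'
from m import *
c=camera("scene");P=cloud(c).reshape(-1,3);I=c["img"].reshape(-1,3).astype(int)
m=(I[:,2]>I[:,0]+40)&(np.hypot(P[:,0]-.549,P[:,1]-.147)<.09)
q=P[m];print(np.histogram(q[:,2],bins=np.arange(.06,.15,.004)))
t=q[(q[:,2]>np.percentile(q[:,2],90)-.003)]
print(rect(t),fitrect(t,.104,.05,(.549,.147),np.radians(86.6)),np.median(t[:,2]))
x=t[:,:2]
for l in[t]:
  d=(x-np.array([.5486,.1468])); e=np.array([np.cos(BA),np.sin(BA)]);f=np.array([-e[1],e[0]])
  print("ex range",np.percentile(d@e,[.5,50,99.5]).round(4),"ey",np.percentile(d@f,[.5,50,99.5]).round(4))
E
```

```text
(array([  0,   0,   0,   0,   3,  37,  53,  44,  52,  47,  59,  42,  10,
         7,  40, 235,  47,   2,   2,   0,   2,   1]), array([0.06 , 0.064, 0.068, 0.072, 0.076, 0.08 , 0.084, 0.088, 0.092,
       0.096, 0.1  , 0.104, 0.108, 0.112, 0.116, 0.12 , 0.124, 0.128,
       0.132, 0.136, 0.14 , 0.144, 0.148]))
(array([0.5774, 0.1395]), array([0.0986, 0.0889]), 2.0) (array([0.5617, 0.1254, 2.128 ]), np.float64(25.74)) 0.12307031762059895
ex range [-0.0164  0.0142  0.0811] ey [-0.0513 -0.0282  0.0352]
```

Run:
```python
from m import *
c=camera("scene");P=cloud(c).reshape(-1,3);I=c["img"].reshape(-1,3).astype(int)
e=np.array([np.cos(BA),np.sin(BA)]);f=np.array([-e[1],e[0]])
L=np.c_[(P[:,:2]-[.5486,.1468])@e,(P[:,:2]-[.5486,.1468])@f]
m=(I[:,2]>I[:,0]+20)&(P[:,2]>.118)&(P[:,2]<.127)&(np.abs(L[:,0])<.04)&(np.abs(L[:,1])<.065)
q=L[m]
print(np.histogram(q[:,0],bins=np.arange(-.04,.042,.002)));print(np.histogram(q[:,1],bins=np.arange(-.064,.066,.004)))
s=q[q[:,1]<-.02]; print("ex edges",np.percentile(s[:,0],[1,99]),"ey low",np.percentile(s[:,1],1))
# slope of -y edge and +x edge
print(rect(np.c_[q,q[:,0]]))
```

```text
(array([ 0,  0,  0,  0,  0,  0,  0,  0,  0,  0,  2, 10, 10, 10,  9, 10,  4,
        9, 12,  9, 10, 13,  9, 13,  9, 15, 15, 14, 21, 17, 22, 23, 29, 32,
        1,  0,  0,  0,  0,  0]), array([-4.00000000e-02, -3.80000000e-02, -3.60000000e-02, -3.40000000e-02,
       -3.20000000e-02, -3.00000000e-02, -2.80000000e-02, -2.60000000e-02,
       -2.40000000e-02, -2.20000000e-02, -2.00000000e-02, -1.80000000e-02,
       -1.60000000e-02, -1.40000000e-02, -1.20000000e-02, -1.00000000e-02,
       -8.00000000e-03, -6.00000000e-03, -4.00000000e-03, -2.00000000e-03,
        3.46944695e-17,  2.00000000e-03,  4.00000000e-03,  6.00000000e-03,
        8.00000000e-03,  1.00000000e-02,  1.20000000e-02,  1.40000000e-02,
        1.60000000e-02,  1.80000000e-02,  2.00000000e-02,  2.20000000e-02,
        2.40000000e-02,  2.60000000e-02,  2.80000000e-02,  3.00000000e-02,
        3.20000000e-02,  3.40000000e-02,  3.60000000e-02,  3.80000000e-02,
        4.00000000e-02]))
(array([ 0,  0,  0, 38, 27, 23, 27, 23, 30, 26, 24, 13,  8,  8,  7,  7,  4,
        9,  8,  5,  8,  8,  7,  7,  8,  3,  0,  0,  0,  0,  0,  0]), array([-6.40000000e-02, -6.00000000e-02, -5.60000000e-02, -5.20000000e-02,
       -4.80000000e-02, -4.40000000e-02, -4.00000000e-02, -3.60000000e-02,
       -3.20000000e-02, -2.80000000e-02, -2.40000000e-02, -2.00000000e-02,
       -1.60000000e-02, -1.20000000e-02, -8.00000000e-03, -4.00000000e-03,
        5.55111512e-17,  4.00000000e-03,  8.00000000e-03,  1.20000000e-02,
        1.60000000e-02,  2.00000000e-02,  2.40000000e-02,  2.80000000e-02,
        3.20000000e-02,  3.60000000e-02,  4.00000000e-02,  4.40000000e-02,
        4.80000000e-02,  5.20000000e-02,  5.60000000e-02,  6.00000000e-02,
        6.40000000e-02]))
ex edges [-0.0178982   0.02763552] ey low -0.05164092690911165
(array([ 0.0042, -0.0069]), array([0.0471, 0.0899]), 1.0)
```

```bash
python3 -m inch '[[0,0,0.5,0,0,0.002],[0,0,0.5,0,0,0],[0,0,0,0,0,0]]'
python3 -c "
from plan import *
t=main(-.028,-.027); go(*t,.0605,-3.4)"
```

```text
time: 6.2
ee_pos: [0.5489, 0.1471, 0.0873]
eef_rot: [0.728, 0.686, -0.001, -0.0]
ft_force: [-0.6, -0.3, -1.6]
width: 0.0242
t6.20 pos [0.5489 0.1471 0.0873] psi -3.4 zax [-0.002 -0.    -1.   ] w 0.0242 F [-0.6 -0.3 -1.6] j7 -0.30
 turn -0.0 az total 0.000 (rows of .08: 0.0); other way 180.0
 target [0.5489 0.1468 0.0605]  shift after turn /0.04: tx -0.008 ty -0.001 tz 0.669
```

```bash
python3 -m inch '[[0,0,0.35,0,0,0],[0,0,0.29,0,0,0],[0,0,0,0,0,0]]'
python3 -m inch '[[0,0,0,0,0,0],[0,0,0,0,0,0]]' -0.2
python3 -m inch '[[0,0,-0.4,0,0,0],[0,0,-0.8,0,0,0],[0,0,-0.8,0,0,0]]'
python3 -c "
from plan import *
go(.519,-.0505,.15,-3.4)"
```

```text
time: 6.58
ee_pos: [0.5492, 0.1471, 0.0611]
eef_rot: [0.728, 0.686, -0.001, -0.0]
ft_force: [0.5, -0.3, -0.9]
width: 0.024
time: 6.82
ee_pos: [0.5504, 0.1474, 0.0627]
eef_rot: [0.728, 0.686, 0.001, 0.0]
ft_force: [0.4, 0.7, -0.4]
width: 0.033
time: 7.2
ee_pos: [0.5502, 0.1472, 0.1444]
eef_rot: [0.728, 0.686, 0.001, 0.0]
ft_force: [-0.1, -0.1, 0.5]
width: 0.0348
t7.20 pos [0.5502 0.1472 0.1444] psi -3.4 zax [ 0.001  0.    -1.   ] w 0.0348 F [-0.1 -0.1  0.5] j7 -0.32
 turn 0.0 az total -0.000 (rows of .08: 0.0); other way -180.0
 target [ 0.519  -0.0505  0.15  ]  shift after turn /0.04: tx -4.981 ty -0.485 tz -0.139
```

```bash
python3 -m inch '[[-0.996,-0.097,0,0,0,-0.016],[-0.996,-0.08,0,0,0,0],[-0.996,-0.08,0,0,0,0],[-0.996,-0.08,0,0,0,0],[-0.996,-0.08,0,0,0,0]]' 0
python3 - <<'E'
from m import *
go(.519,-.0505,.051,-1.5)
c=camera("top");save(c,"top4.png");P=cloud(c); np.savez("pics/top4.npz",**c)
cv2.imwrite('pics/z4.png',cv2.resize(cv2.cvtColor(c['img'],4)[130:220,100:320],None,fx=3.5,fy=3.5))
for k,xy,r in(("green",(.53,-.165),.045),("jar",(.43,-.16),.045),):
    t=band(P,xy,r,.068,.085);print(k,rect(t))
E
```

```text
time: 7.82
ee_pos: [0.5269, -0.0526, 0.1437]
eef_rot: [0.716, 0.698, 0.001, 0.0]
ft_force: [0.2, -1.1, -0.5]
width: 0.0436
t7.83 pos [ 0.5269 -0.0526  0.1437] psi -1.5 zax [ 0.002  0.001 -1.   ] w 0.0436 F [ 0.2 -1.1 -0.5] j7 0.07
 turn -0.0 az total 0.000 (rows of .08: 0.0); other way 180.0
 target [ 0.519  -0.0505  0.051 ]  shift after turn /0.04: tx 0.047 ty -0.200 tz 2.316
green (array([0., 0.]), array([0., 0.]), 0.0)
jar (array([0., 0.]), array([0., 0.]), 0.0)
```

View pics/top4.png

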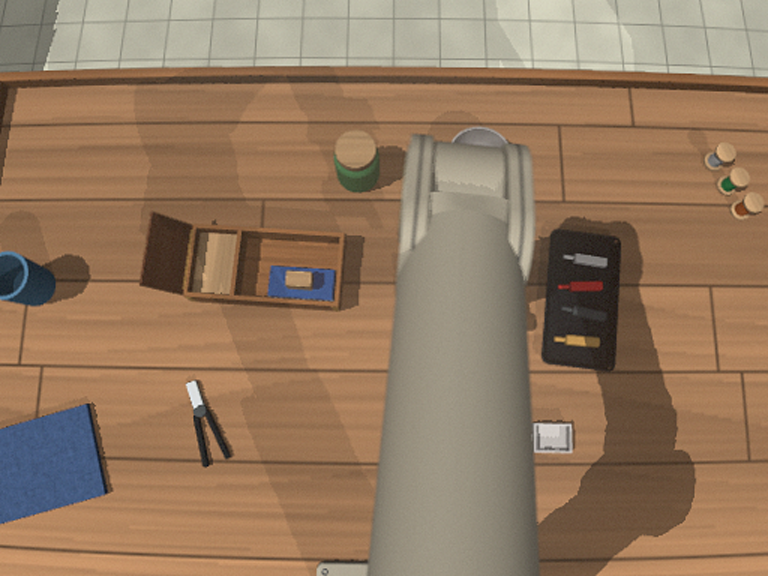

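The long tin sits in the near row of the box, at (302,282) in the top view. I'll measure its place and check the other items in the scene view.

Run:
```python
from m import *
c=dict(np.load("pics/top4.npz"));P=cloud(c);p=P.reshape(-1,3);I=c["img"].reshape(-1,3).astype(int)
e=np.array([np.cos(BA),np.sin(BA)]);f=np.array([-e[1],e[0]]);L=np.c_[(p[:,:2]-main(0,0))@e,(p[:,:2]-main(0,0))@f]
m=(I[:,2]>I[:,0]+20)&(np.abs(L[:,0])<.054)&(np.abs(L[:,1])<.081)&(p[:,2]>.05)&(p[:,2]<.062);print("long local",rect(np.c_[L[m],L[m,0]]))
c=camera("scene");save(c,"scene4.png");P=cloud(c)
for k,xy,r in(("white",(.515,-.05),.045),("green",(.53,-.165),.045),("jar",(.43,-.16),.045)):
    b=band(P,xy,r,.040,.053);t=band(P,xy,r,.066,.081);print(k,rect(b),rect(t))
```

```text
long local (array([-0.0277, -0.0256]), array([0.1025, 0.0497]), 89.8)
white (array([ 0.5213, -0.0516]), array([0.051 , 0.0503]), 87.0) (array([ 0.52 , -0.052]), array([0.0254, 0.0251]), 89.0)
green (array([ 0.539 , -0.1632]), array([0.0501, 0.0509]), 26.2) (array([ 0.5389, -0.1628]), array([0.0242, 0.0253]), 28.7)
jar (array([ 0.4334, -0.161 ]), array([0.0482, 0.0446]), 78.7) (array([ 0.4306, -0.1607]), array([0.0245, 0.0225]), 27.0)
```

View pics/scene4.png

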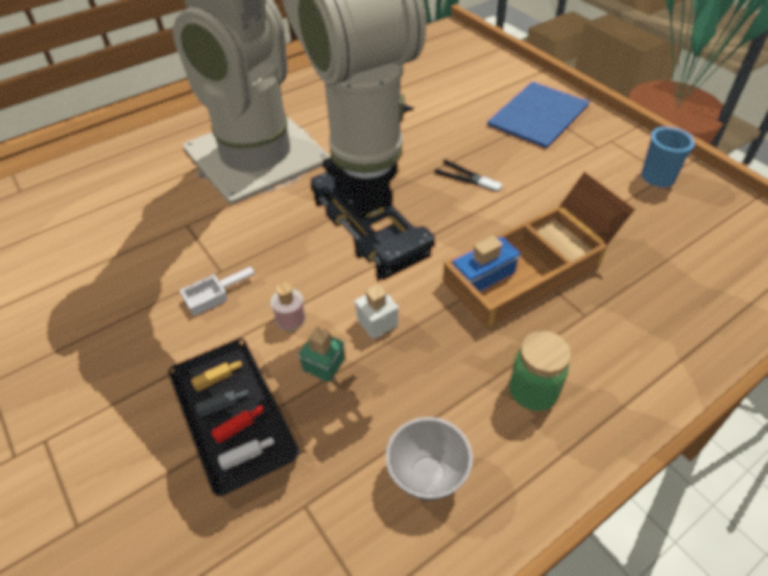

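Everything else is unmoved, and the long tin is within 1 mm of target. Descending on the white tin.

```bash
python3 -m inch '[[0.047,-0.2,0.5,0,0,0],[0,0,0.8,0,0,0],[0,0,0.8,0,0,0],[0,0,0.2,0,0,0],[0,0,0,0,0,0]]'
python3 -c "
from plan import *
go(.519,-.0505,.051,-1.5)"
```

```text
time: 8.55
ee_pos: [0.5192, -0.0489, 0.0509]
eef_rot: [0.716, 0.698, 0.0, 0.0]
ft_force: [0.1, 0.1, 0.4]
width: 0.0437
t8.55 pos [ 0.5192 -0.0489  0.0509] psi -1.5 zax [ 0.  0. -1.] w 0.0437 F [0.1 0.1 0.4] j7 0.12
 turn -0.0 az total 0.000 (rows of .08: 0.0); other way 180.0
 target [ 0.519  -0.0505  0.051 ]  shift after turn /0.04: tx -0.040 ty -0.005 tz -0.002
```

```bash
python3 -m inch '[[0,0,0,0,0,0],[0,0,0,0,0,0],[0,0,0,0,0,0]]' -1 30
python3 -m inch '[[0,0,-0.5,0,0,0],[0,0,-0.9,0,0,0],[0,0,-0.9,0,0,0]]'
python3 -c "
from plan import *
t=main(.027,-.045); go(*t,.14,-3.4)"
```

```text
time: 8.93
ee_pos: [0.5191, -0.0491, 0.0507]
eef_rot: [0.716, 0.698, 0.0, 0.0]
ft_force: [-1.2, 0.2, 4.7]
width: 0.0236
time: 9.3
ee_pos: [0.5184, -0.0492, 0.1431]
eef_rot: [0.716, 0.698, -0.0, -0.0]
ft_force: [0.7, -0.2, -1.1]
width: 0.0238
t9.30 pos [ 0.5184 -0.0492  0.1431] psi -1.5 zax [-0.001 -0.    -1.   ] w 0.0238 F [ 0.7 -0.2 -1.1] j7 0.06
 turn -1.9 az total 0.016 (rows of .08: 0.2); other way 178.1
 target [0.6027 0.1255 0.14  ]  shift after turn /0.04: tx 4.486 ty 1.843 tz 0.077
```

```bash
python3 -m inch '[[0.897,0.368,-0.1,0,0,0.016],[0.897,0.368,0,0,0,0],[0.897,0.368,0,0,0,0],[0.897,0.368,0,0,0,0],[0.897,0.368,0,0,0,0]]'
python3 -m inch '[[0,0,0,0,0,0]]'
python3 -c "
from plan import *
t=main(.027,-.045); go(*t,.1,-3.4)"
```

```text
time: 9.93
ee_pos: [0.602, 0.1272, 0.1461]
eef_rot: [0.728, 0.686, -0.0, -0.0]
ft_force: [1.4, -0.7, -1.5]
width: 0.0236
time: 10.05
ee_pos: [0.6018, 0.1299, 0.1455]
eef_rot: [0.726, 0.688, 0.0, -0.001]
ft_force: [-0.1, 0.2, -2.2]
width: 0.0237
t10.05 pos [0.6018 0.1299 0.1455] psi -3.1 zax [-0.001  0.001 -1.   ] w 0.0237 F [-0.1  0.2 -2.2] j7 -0.23
 turn -0.3 az total 0.002 (rows of .08: 0.0); other way 179.7
 target [0.6027 0.1255 0.1   ]  shift after turn /0.04: tx -0.108 ty 0.030 tz 1.137
```

```bash
python3 -m inch '[[-0.1,0.03,0.5,0,0,0],[0,0,0.6,0,0,0],[0,0,0,0,0,0]]'
python3 -c "
from plan import *
t=main(.0275,-.045); go(*t,.0605,-3.4)
c=camera('scene');cv2.imwrite('pics/z5.png',cv2.resize(cv2.cvtColor(c['img'],4)[100:230,280:440],None,fx=4.5,fy=4.5))"
```

```text
time: 10.42
ee_pos: [0.6012, 0.1209, 0.1005]
eef_rot: [0.728, 0.685, -0.002, -0.001]
ft_force: [-0.3, 0.0, -0.5]
width: 0.0233
t10.43 pos [0.6012 0.1209 0.1005] psi -3.5 zax [-0.004 -0.001 -1.   ] w 0.0233 F [-0.3  0.  -0.5] j7 -0.21
 turn 0.1 az total -0.000 (rows of .08: 0.0); other way -179.9
 target [0.6032 0.1255 0.0605]  shift after turn /0.04: tx 0.118 ty 0.043 tz 1.001
```

View pics/z5.png

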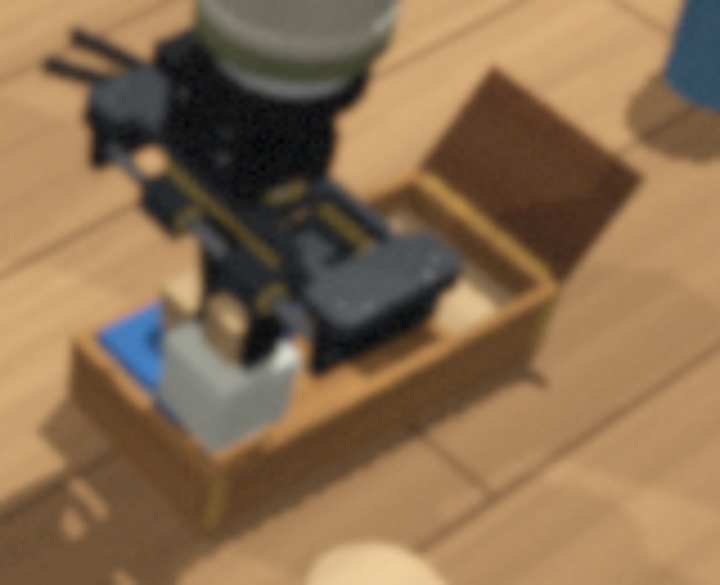

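```bash
python3 -m inch '[[0.06,0.03,0,0,0,0],[0,0,0,0,0,0],[0,0,0,0,0,0]]'
python3 -c "
from plan import *
t=main(.0275,-.045); go(*t,.0605,-3.4)"
```

```text
time: 10.85
ee_pos: [0.6043, 0.1245, 0.1027]
eef_rot: [0.728, 0.686, 0.0, 0.0]
ft_force: [0.2, -0.2, -1.3]
width: 0.0237
t10.85 pos [0.6043 0.1245 0.1027] psi -3.4 zax [ 0.001  0.    -1.   ] w 0.0237 F [ 0.2 -0.2 -1.3] j7 -0.21
 turn -0.0 az total 0.000 (rows of .08: 0.0); other way 180.0
 target [0.6032 0.1255 0.0605]  shift after turn /0.04: tx 0.024 ty -0.028 tz 1.055
```

```bash
python3 -m inch '[[0,-0.03,0.3,0,0,0],[0,0,0.2,0,0,0],[0,0,0,0,0,0]]'
python3 -c "
from plan import *
t=main(.0275,-.045); go(*t,.0605,-3.4)"
```

```text
time: 11.22
ee_pos: [0.6022, 0.1243, 0.0809]
eef_rot: [0.728, 0.686, -0.001, -0.0]
ft_force: [-0.1, 0.1, -0.8]
width: 0.0238
t11.22 pos [0.6022 0.1243 0.0809] psi -3.4 zax [-0.002 -0.001 -1.   ] w 0.0238 F [-0.1  0.1 -0.8] j7 -0.20
 turn -0.0 az total 0.000 (rows of .08: 0.0); other way 180.0
 target [0.6032 0.1255 0.0605]  shift after turn /0.04: tx 0.032 ty 0.024 tz 0.511
```

```bash
python3 -m inch '[[0,0,0.3,0,0,0],[0,0,0.21,0,0,0],[0,0,0,0,0,0]]'
python3 -m inch '[[0,0,0,0,0,0],[0,0,0,0,0,0]]' -0.2
python3 -m inch '[[0,0,-0.4,0,0,0],[0,0,-0.8,0,0,0],[0,0,-0.8,0,0,0]]'
python3 -c "
from plan import *
go(.538,-.1623,.15,27)"
```

```text
time: 11.6
ee_pos: [0.6022, 0.1243, 0.0607]
eef_rot: [0.728, 0.686, -0.001, -0.0]
ft_force: [-0.5, -0.3, -1.8]
width: 0.0237
time: 11.85
ee_pos: [0.6033, 0.1246, 0.0623]
eef_rot: [0.728, 0.686, 0.001, 0.0]
ft_force: [-0.0, -0.8, -0.0]
width: 0.0329
time: 12.22
ee_pos: [0.6031, 0.1244, 0.1441]
eef_rot: [0.728, 0.686, 0.001, 0.0]
ft_force: [-0.0, 0.1, 0.0]
width: 0.0347
t12.22 pos [0.6031 0.1244 0.1441] psi -3.4 zax [ 0.001  0.    -1.   ] w 0.0347 F [-0.   0.1  0. ] j7 -0.22
 turn 30.4 az total -0.253 (rows of .08: 3.2); other way -149.6
 target [ 0.538  -0.1623  0.15  ]  shift after turn /0.04: tx -5.647 ty -4.704 tz -0.149
```

```bash
python3 -m inch '[[0,0,0,0,0,-0.0845],[0,0,0,0,0,-0.0845],[0,0,0,0,0,-0.0845],[-0.94,-0.785,-0.1,0,0,0],[-0.94,-0.785,0,0,0,0]]' 0
python3 -m inch '[[-0.94,-0.785,0,0,0,0],[-0.94,-0.785,0,0,0,0],[-0.94,-0.785,0,0,0,0],[-0.94,-0.785,0,0,0,0],[0,0,0,0,0,0]]'
python3 - <<'E'
from m import *
go(.538,-.1623,.051,27)
c=camera("scene");save(c,"scene6.png");P=cloud(c)
for k,xy,r in(("green",(.53,-.165),.045),("jar",(.43,-.16),.045)):
    b=band(P,xy,r,.040,.053);t=band(P,xy,r,.066,.081);print(k,rect(b),rect(t))
E
```

```text
time: 12.85
ee_pos: [0.5813, 0.0279, 0.1475]
eef_rot: [0.522, 0.853, 0.001, 0.001]
ft_force: [0.8, -0.5, -0.2]
width: 0.0435
time: 13.48
ee_pos: [0.5364, -0.167, 0.1474]
eef_rot: [0.525, 0.851, -0.0, 0.001]
ft_force: [0.3, 0.3, 0.1]
width: 0.0433
t13.47 pos [ 0.5364 -0.167   0.1474] psi 26.6 zax [ 0.002 -0.002 -1.   ] w 0.0433 F [0.3 0.3 0.1] j7 0.79
 turn 0.4 az total -0.003 (rows of .08: 0.0); other way -179.6
 target [ 0.538  -0.1623  0.051 ]  shift after turn /0.04: tx 0.087 ty 0.089 tz 2.410
green (array([ 0.5388, -0.1633]), array([0.0511, 0.0519]), 27.8) (array([ 0.5392, -0.164 ]), array([0.0253, 0.025 ]), 24.4)
jar (array([ 0.4358, -0.1654]), array([0.0492, 0.0369]), 47.6) (array([ 0.4298, -0.1664]), array([0.01 , 0.023]), 75.0)
```

View pics/scene6.png

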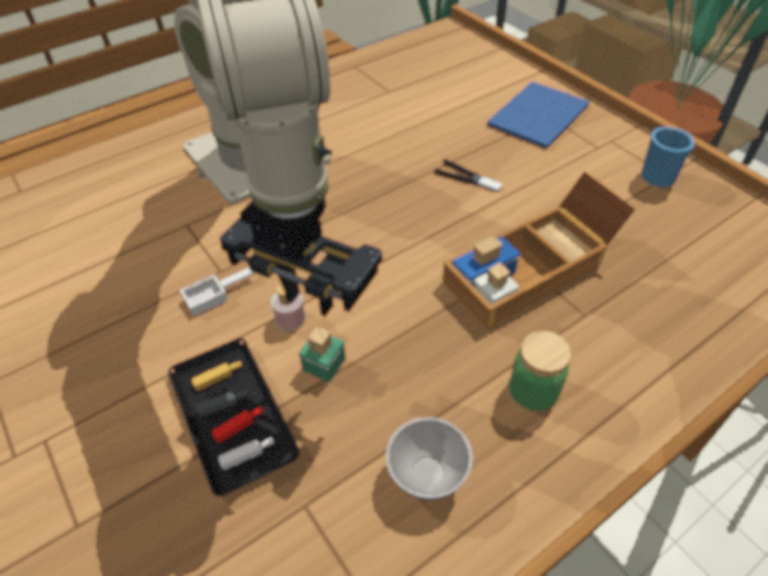

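The white and long tins stand side by side in the box. The green tin is unmoved at (322,352), so I'll descend on it.

```bash
python3 -m inch '[[0.05,0.07,0.5,0,0,0],[0,0,0.8,0,0,0],[0,0,0.8,0,0,0],[0,0,0.3,0,0,0],[0,0,0,0,0,0]]'
python3 -c "
from plan import *
go(.538,-.1623,.051,27)"
```

```text
time: 14.15
ee_pos: [0.5396, -0.1583, 0.0502]
eef_rot: [0.522, 0.853, 0.0, -0.0]
ft_force: [0.5, -0.1, 1.3]
width: 0.0435
t14.15 pos [ 0.5396 -0.1583  0.0502] psi 27.1 zax [ 0.  0. -1.] w 0.0435 F [ 0.5 -0.1  1.3] j7 0.83
 turn -0.1 az total 0.001 (rows of .08: 0.0); other way 179.9
 target [ 0.538  -0.1623  0.051 ]  shift after turn /0.04: tx -0.072 ty -0.082 tz -0.021
```

```bash
python3 -m inch '[[-0.07,-0.08,-0.01,0,0,0],[0,0,0,0,0,0],[0,0,0,0,0,0]]'
python3 -m inch '[[0,0,0,0,0,0],[0,0,0,0,0,0],[0,0,0,0,0,0]]' -1 30
python3 -m inch '[[0,0,-0.5,0,0,0],[0,0,-0.9,0,0,0],[0,0,-0.9,0,0,0],[0,0,0,0,0,0.085]]'
python3 -m inch '[[0,0,0,0,0,0.085],[0,0,0,0,0,0.084],[0,0,0,0,0,0]]'
python3 -c "
from plan import *
t=main(.027,.035); go(*t,.14,-3.4)"
```

```text
time: 14.52
ee_pos: [0.5377, -0.1631, 0.0505]
eef_rot: [0.522, 0.853, 0.0, 0.0]
ft_force: [-0.8, 0.7, -0.9]
width: 0.0434
time: 14.9
ee_pos: [0.5375, -0.163, 0.0501]
eef_rot: [0.522, 0.853, 0.0, -0.0]
ft_force: [-0.3, 0.0, 0.3]
width: 0.0235
time: 15.4
ee_pos: [0.5389, -0.1635, 0.1449]
eef_rot: [0.597, 0.802, 0.001, 0.002]
ft_force: [-0.6, 0.3, -2.2]
width: 0.0239
time: 15.78
ee_pos: [0.5373, -0.1629, 0.1418]
eef_rot: [0.728, 0.686, -0.0, -0.0]
ft_force: [-0.1, 0.2, -1.7]
width: 0.0236
t15.78 pos [ 0.5373 -0.1629  0.1418] psi -3.4 zax [-0.001  0.    -1.   ] w 0.0236 F [-0.1  0.2 -1.7] j7 0.28
 turn -0.0 az total 0.000 (rows of .08: 0.0); other way 180.0
 target [0.6074 0.2054 0.14  ]  shift after turn /0.04: tx 9.294 ty 1.204 tz 0.046
```

```bash
python3 -m inch '[[0.93,0.12,-0.2,0,0,0],[0.93,0.12,-0.2,0,0,0],[0.93,0.12,0,0,0,0],[0.93,0.12,0,0,0,0],[0.93,0.12,0,0,0,0]]'
python3 -m inch '[[0.93,0.12,0,0,0,0],[0.93,0.12,0,0,0,0],[0.93,0.12,0,0,0,0],[0.93,0.12,0,0,0,0],[0.92,0.12,0,0,0,0]]'
python3 -m inch '[[0,0,0,0,0,0],[0,0,0,0,0,0]]'
python3 -c "
from plan import *
t=main(.027,.035); go(*t,.1,-3.4)"
```

```text
time: 16.4
ee_pos: [0.5727, 0.0224, 0.158]
eef_rot: [0.726, 0.687, -0.0, -0.0]
ft_force: [0.3, 0.4, -2.1]
width: 0.0237
time: 17.02
ee_pos: [0.6078, 0.2062, 0.1579]
eef_rot: [0.726, 0.687, -0.0, -0.0]
ft_force: [0.9, 1.2, -1.4]
width: 0.0238
time: 17.27
ee_pos: [0.6078, 0.2042, 0.1578]
eef_rot: [0.727, 0.686, -0.0, 0.0]
ft_force: [-0.0, -0.5, -2.0]
width: 0.0239
t17.27 pos [0.6078 0.2042 0.1578] psi -3.3 zax [-0.    -0.001 -1.   ] w 0.0239 F [-0.  -0.5 -2. ] j7 -0.35
 turn -0.1 az total 0.001 (rows of .08: 0.0); other way 179.9
 target [0.6074 0.2054 0.1   ]  shift after turn /0.04: tx 0.030 ty -0.010 tz 1.446
```

```bash
python3 -m inch '[[0.03,-0.01,0.7,0,0,0],[0,0,0.7,0,0,0],[0,0,0,0,0,0],[0,0,0,0,0,0]]'
python3 -c "
from plan import *
t=main(.027,.035); go(*t,.0605,-3.4)"
```

```text
time: 17.77
ee_pos: [0.6082, 0.2055, 0.1035]
eef_rot: [0.728, 0.685, 0.001, 0.0]
ft_force: [-0.4, -0.4, -0.3]
width: 0.0238
t17.77 pos [0.6082 0.2055 0.1035] psi -3.5 zax [ 0.001  0.    -1.   ] w 0.0238 F [-0.4 -0.4 -0.3] j7 -0.34
 turn 0.1 az total -0.001 (rows of .08: 0.0); other way -179.9
 target [0.6074 0.2054 0.0605]  shift after turn /0.04: tx -0.004 ty -0.019 tz 1.074
```

```bash
python3 -m inch '[[0,-0.02,0.3,0,0,0],[0,0,0.3,0,0,0],[0,0,0,0,0,0]]'
python3 -m inch '[[0,0,0.3,0,0,0],[0,0,0.16,0,0,0],[0,0,0,0,0,0]]'
python3 -c "
from plan import *
t=main(.027,.035); go(*t,.0605,-3.4)"
```

```text
time: 18.15
ee_pos: [0.606, 0.206, 0.0769]
eef_rot: [0.728, 0.685, -0.001, -0.0]
ft_force: [-0.2, 0.9, -1.8]
width: 0.0237
time: 18.52
ee_pos: [0.6063, 0.2061, 0.0589]
eef_rot: [0.728, 0.685, -0.001, -0.0]
ft_force: [-0.0, 0.3, -2.1]
width: 0.0238
t18.52 pos [0.6063 0.2061 0.0589] psi -3.5 zax [-0.001 -0.001 -1.   ] w 0.0238 F [-0.   0.3 -2.1] j7 -0.33
 turn 0.1 az total -0.000 (rows of .08: 0.0); other way -179.9
 target [0.6074 0.2054 0.0605]  shift after turn /0.04: tx -0.016 ty 0.031 tz -0.040
```

```bash
python3 -m inch '[[0,0,0,0,0,0],[0,0,0,0,0,0]]' -0.2
python3 -m inch '[[0,0,-0.4,0,0,0],[0,0,-0.8,0,0,0],[0,0,-0.8,0,0,0],[0,0,-0.3,0,0,0]]'
python3 -c "
from plan import *
go(.430,-.160,.15,-3.4)"
```

```text
time: 18.77
ee_pos: [0.6072, 0.2064, 0.0604]
eef_rot: [0.728, 0.685, 0.001, 0.0]
ft_force: [0.9, -0.4, -0.3]
width: 0.0331
time: 19.27
ee_pos: [0.6079, 0.2066, 0.1551]
eef_rot: [0.728, 0.685, 0.002, 0.001]
ft_force: [0.1, -0.1, -0.3]
width: 0.0349
t19.27 pos [0.6079 0.2066 0.1551] psi -3.5 zax [ 0.004  0.002 -1.   ] w 0.0349 F [ 0.1 -0.1 -0.3] j7 -0.35
 turn 0.1 az total -0.001 (rows of .08: 0.0); other way -179.9
 target [ 0.43 -0.16  0.15]  shift after turn /0.04: tx -9.412 ty -3.897 tz 0.127
```

```bash
python3 -m inch '[[-0.94,-0.39,0,0,0,0],[-0.94,-0.39,0,0,0,0],[-0.94,-0.39,0,0,0,0],[-0.94,-0.39,0,0,0,0],[-0.94,-0.39,0,0,0,0]]' 0
python3 - <<'E'
from m import *
for n in("top","scene"):
    c=camera(n);save(c,n+"7.png");P=cloud(c)
    xy=(.43,-.16);r=.05
    b=band(P,xy,r,.040,.053);t=band(P,xy,r,.066,.081);print("jar",rect(b),rect(t),len(t))
E
python3 -c "
from plan import *
go(.430,-.160,.15,-3.4)"
```

```text
time: 19.9
ee_pos: [0.5167, 0.0221, 0.1517]
eef_rot: [0.728, 0.685, 0.0, -0.0]
ft_force: [0.4, -0.4, 0.2]
width: 0.0435
jar (array([ 0.4288, -0.159 ]), array([0.0471, 0.0497]), 0.4) (array([ 0.4289, -0.1591]), array([0.0226, 0.0232]), 1.2) 93
jar (array([ 0.4332, -0.1612]), array([0.0491, 0.0463]), 74.9) (array([ 0.4305, -0.1606]), array([0.0225, 0.0245]), 57.8) 88
t20.00 pos [0.516  0.0188 0.1519] psi -3.8 zax [-0.001 -0.    -1.   ] w 0.0438 F [0.4 1.1 0.1] j7 -0.13
 turn 0.4 az total -0.003 (rows of .08: 0.0); other way -179.6
 target [ 0.43 -0.16  0.15]  shift after turn /0.04: tx -4.591 ty -1.881 tz 0.048
```

View pics/top7.png

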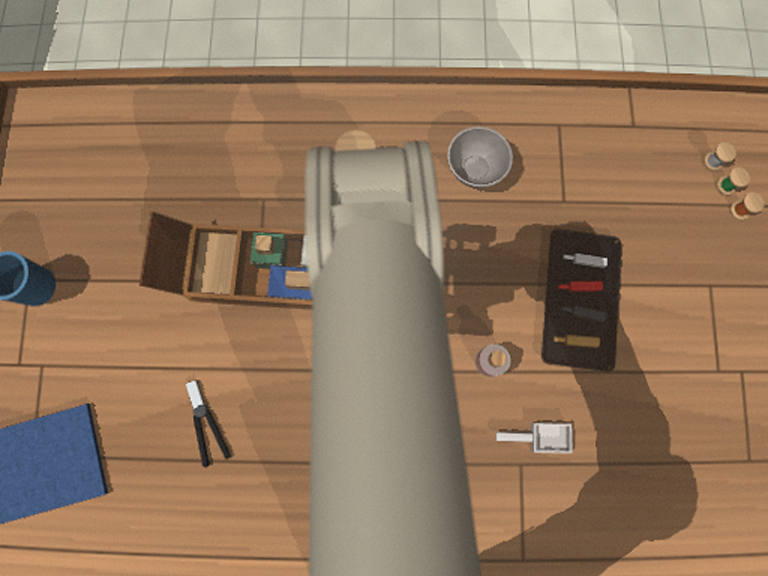

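View pics/scene7.png

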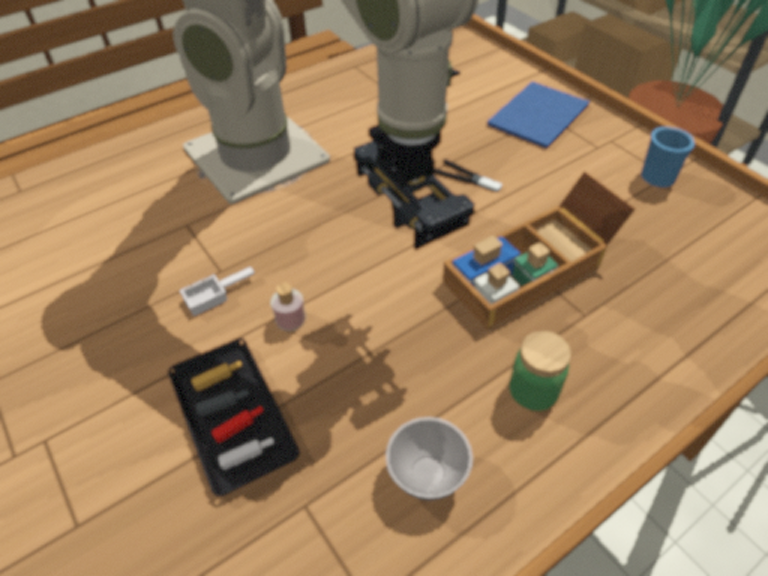

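Three tins are in the box and the jar is unmoved at (494,360) in the top view.

```bash
python3 -m inch '[[-0.92,-0.376,0,0,0,-0.003],[-0.92,-0.376,0,0,0,0],[-0.92,-0.376,0,0,0,0],[-0.92,-0.376,0,0,0,0],[-0.92,-0.376,0,0,0,0]]'
python3 -m inch '[[0,0,0.7,0,0,0],[0,0,0.7,0,0,0],[0,0,0,0,0,0],[0,0,0,0,0,0]]'
python3 -c "
from plan import *
go(.4297,-.160,.051,-3.4)"
```

```text
time: 20.62
ee_pos: [0.4319, -0.1568, 0.1518]
eef_rot: [0.726, 0.688, 0.0, 0.0]
ft_force: [0.3, -0.6, 0.0]
width: 0.0432
time: 21.12
ee_pos: [0.4329, -0.1562, 0.0966]
eef_rot: [0.726, 0.688, 0.0, 0.0]
ft_force: [-0.7, 0.0, -0.0]
width: 0.0434
t21.12 pos [ 0.4329 -0.1562  0.0966] psi -3.1 zax [ 0.001 -0.    -1.   ] w 0.0434 F [-0.7  0.  -0. ] j7 0.25
 turn -0.3 az total 0.003 (rows of .08: 0.0); other way 179.7
 target [ 0.4297 -0.16    0.051 ]  shift after turn /0.04: tx -0.101 ty -0.074 tz 1.141
```

```bash
python3 -m inch '[[-0.1,-0.075,0.4,0,0,0],[0,0,0.4,0,0,0],[0,0,0.3,0,0,0],[0,0,0,0,0,0],[0,0,0,0,0,0]]'
python3 -c "
from plan import *
go(.4297,-.160,.051,-3.4)"
python3 -m inch '[[0,0,0,0,0,0],[0,0,0,0,0,0],[0,0,0,0,0,0]]' -1 30
python3 -m inch '[[0,0,-0.5,0,0,0],[0,0,-0.9,0,0,0],[0,0,-0.9,0,0,0],[0,0,-0.5,0,0,0],[0,0,0,0,0,0]]'
python3 -c "
from plan import *
t=main(-.0275,.0535); go(*t,.16,-3.4)"
```

```text
time: 21.75
ee_pos: [0.4292, -0.1602, 0.0518]
eef_rot: [0.726, 0.688, -0.0, 0.0]
ft_force: [0.1, 0.7, -0.1]
width: 0.0437
t21.75 pos [ 0.4292 -0.1602  0.0518] psi -3.1 zax [ 0. -0. -1.] w 0.0437 F [ 0.1  0.7 -0.1] j7 0.31
 turn -0.3 az total 0.002 (rows of .08: 0.0); other way 179.7
 target [ 0.4297 -0.16    0.051 ]  shift after turn /0.04: tx 0.005 ty 0.013 tz 0.021
time: 22.12
ee_pos: [0.4292, -0.1601, 0.0519]
eef_rot: [0.726, 0.688, 0.0, 0.0]
ft_force: [1.2, -0.3, 0.5]
width: 0.0232
time: 22.75
ee_pos: [0.4298, -0.1602, 0.1648]
eef_rot: [0.726, 0.688, 0.001, 0.001]
ft_force: [-0.3, 0.3, -1.2]
width: 0.0232
t22.75 pos [ 0.4298 -0.1602  0.1648] psi -3.1 zax [ 0.003  0.    -1.   ] w 0.0232 F [-0.3  0.3 -1.2] j7 0.20
 turn -0.3 az total 0.003 (rows of .08: 0.0); other way 179.7
 target [0.5541 0.2271 0.16  ]  shift after turn /0.04: tx 9.849 ty 2.528 tz 0.119
```

```bash
python3 -m inch '[[0.985,0.253,0,0,0,0.003],[0.985,0.253,0,0,0,0],[0.985,0.253,0,0,0,0],[0.985,0.253,0,0,0,0],[0.985,0.253,0,0,0,0]]'
python3 -m inch '[[0.985,0.253,0,0,0,0],[0.985,0.253,0,0,0,0],[0.985,0.253,0,0,0,0],[0.985,0.253,0,0,0,0],[0.985,0.253,0,0,0,0]]'
python3 -m inch '[[0,0,0,0,0,0],[0,0,0.7,0,0,0],[0,0,0.6,0,0,0],[0,0,0,0,0,0],[0,0,0,0,0,0]]'
python3 -c "
from plan import *
t=main(-.0275,.0535); go(*t,.06,-3.4)
for n in('top','scene'):
    c=camera(n); im=cv2.cvtColor(c['img'],4)
    cv2.imwrite('pics/z8%s.png'%n,cv2.resize(im[100:230,280:440] if n=='scene' else im[130:230,90:240],None,fx=4.5,fy=4.5))"
```

```text
time: 23.38
ee_pos: [0.4908, 0.0348, 0.1622]
eef_rot: [0.728, 0.685, -0.001, -0.001]
ft_force: [1.0, -0.0, 0.1]
width: 0.0231
time: 24.0
ee_pos: [0.5533, 0.2281, 0.1618]
eef_rot: [0.728, 0.685, -0.001, -0.0]
ft_force: [0.3, -0.2, -1.0]
width: 0.0229
time: 24.62
ee_pos: [0.5538, 0.2267, 0.1122]
eef_rot: [0.728, 0.685, 0.0, 0.0]
ft_force: [0.2, -0.4, -1.0]
width: 0.0234
t24.62 pos [0.5538 0.2267 0.1122] psi -3.5 zax [ 0.  0. -1.] w 0.0234 F [ 0.2 -0.4 -1. ] j7 -0.44
 turn 0.1 az total -0.001 (rows of .08: 0.0); other way -179.9
 target [0.5541 0.2271 0.06  ]  shift after turn /0.04: tx 0.010 ty 0.007 tz 1.304
```

View pics/z8scene.png

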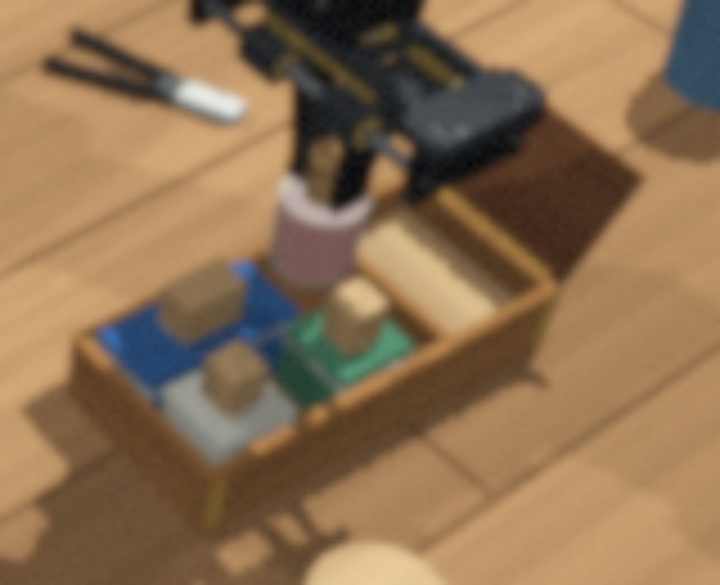

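View pics/z8top.png

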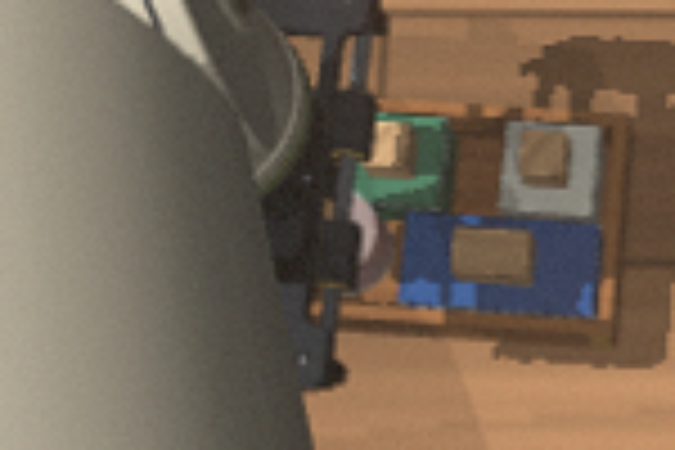

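Run:
```python
from m import *
c=camera("top");P=cloud(c);p=P.reshape(-1,3);I=c["img"].reshape(-1,3).astype(int)
e=np.array([np.cos(BA),np.sin(BA)]);f=np.array([-e[1],e[0]]);L=np.c_[(p[:,:2]-main(0,0))@e,(p[:,:2]-main(0,0))@f]
inb=(np.abs(L[:,0])<.054)&(np.abs(L[:,1])<.081)&(p[:,2]>.053)&(p[:,2]<.061)
for k,m in(("blue",I[:,2]>I[:,0]+20),("green",(I[:,1]>I[:,0]+20)&(I[:,1]>I[:,2]+5)),("white",L[:,1]<-.015)):
    q=L[m&inb]; 
    if k=="white": q=q[q[:,0]>.004]
    print(k,np.percentile(q,[1,99],axis=0).round(4).tolist(),len(q))
```

```text
blue [[-0.052, -0.0758], [0.0478, 0.0273]] 594
green [[0.0027, 0.0127], [0.0505, 0.0556]] 114
white [[0.0042, -0.0712], [0.0521, -0.0217]] 254
```

```bash
python3 -m inch '[[0.025,0.01,0.4,0,0,0],[0,0,0.3,0,0,0],[0,0,0,0,0,0],[0,0,0,0,0,0]]'
python3 -c "
from plan import *
t=main(-.0275,.054); go(*t,.06,-3.4)"
```

```text
time: 25.28
ee_pos: [0.5541, 0.2281, 0.0837]
eef_rot: [0.728, 0.685, -0.0, 0.0]
ft_force: [0.8, 0.0, -1.5]
width: 0.0232
t25.27 pos [0.5541 0.2281 0.0837] psi -3.5 zax [-0. -0. -1.] w 0.0232 F [ 0.8  0.  -1.5] j7 -0.43
 turn 0.1 az total -0.001 (rows of .08: 0.0); other way -179.9
 target [0.5542 0.2276 0.06  ]  shift after turn /0.04: tx -0.013 ty 0.002 tz 0.594
```

```bash
python3 -m inch '[[0,0,0.3,0,0,0],[0,0,0.27,0,0,0],[0,0,0,0,0,0]]'
python3 -m inch '[[0,0,0,0,0,0],[0,0,0,0,0,0]]' -0.2
python3 -m inch '[[0,0,-0.4,0,0,0],[0,0,-0.8,0,0,0],[0,0,-0.8,0,0,0],[0,0,-0.3,0,0,0]]'
python3 -c "
from plan import *
go(.464,-.300,.15,-3.4)"
```

```text
time: 25.65
ee_pos: [0.5537, 0.2279, 0.06]
eef_rot: [0.728, 0.685, -0.001, -0.0]
ft_force: [0.5, 0.5, -0.9]
width: 0.0232
time: 25.9
ee_pos: [0.5541, 0.2282, 0.0612]
eef_rot: [0.728, 0.685, 0.0, -0.0]
ft_force: [-0.6, -0.5, 0.4]
width: 0.0326
time: 26.4
ee_pos: [0.5552, 0.2286, 0.1561]
eef_rot: [0.728, 0.685, 0.002, 0.0]
ft_force: [-0.1, 1.1, -0.6]
width: 0.0344
t26.40 pos [0.5552 0.2286 0.1561] psi -3.5 zax [ 0.004  0.002 -1.   ] w 0.0344 F [-0.1  1.1 -0.6] j7 -0.45
 turn 0.1 az total -0.001 (rows of .08: 0.0); other way -179.9
 target [ 0.464 -0.3    0.15 ]  shift after turn /0.04: tx -13.326 ty -1.491 tz 0.152
```

```bash
python3 -m inch '[[-0.95,-0.107,0,0,0,0],[-0.95,-0.107,0,0,0,0],[-0.95,-0.107,0,0,0,0],[-0.95,-0.107,0,0,0,0],[-0.95,-0.107,0,0,0,0]]'
python3 -m inch '[[-0.95,-0.107,0,0,0,0],[-0.95,-0.107,0,0,0,0],[0,0,0,0,0,0]]'
python3 - <<'E'
from m import *
go(.464,-.3,.15,-3.4)
for n in("top","scene"):
    c=camera(n);save(c,n+"9.png");np.savez("pics/%s9.npz"%n,**c);p=cloud(c).reshape(-1,3);I=c["img"].reshape(-1,3).astype(int)
    m=(I[:,0]>I[:,2]+50)&(I[:,1]>I[:,2]+20)&(np.abs(p[:,0]-.465)<.025)&(np.abs(p[:,1]+.3)<.05)&(p[:,2]>.008)&(p[:,2]<.03)
    q=p[m];print(n,"brass all",rect(q),np.percentile(q[:,2],[10,50,90]).round(4),len(q))
    t=q[q[:,2]>np.percentile(q[:,2],90)-.004]; print(" top",rect(t))
    print([ (y,q[(q[:,1]>y)&(q[:,1]<=y+.01),0].min().round(4),q[(q[:,1]>y)&(q[:,1]<=y+.01),0].max().round(4)) for y in np.arange(-.345,-.255,.01).round(3) if ((q[:,1]>y)&(q[:,1]<=y+.01)).any()])
    cv2.imwrite('pics/z9%s.png'%n,cv2.resize(cv2.cvtColor(c['img'],4)[100:230,280:440] if n=='scene' else cv2.cvtColor(c['img'],4)[130:230,90:240],None,fx=4.5,fy=4.5))
E
```

```text
time: 27.02
ee_pos: [0.5207, 0.0386, 0.1529]
eef_rot: [0.728, 0.685, -0.0, -0.0]
ft_force: [0.9, -0.4, 1.0]
width: 0.0353
time: 27.4
ee_pos: [0.5074, -0.0387, 0.1531]
eef_rot: [0.73, 0.684, -0.0, 0.0]
ft_force: [0.9, 0.1, 0.5]
width: 0.0349
t27.40 pos [ 0.5074 -0.0387  0.1531] psi -3.7 zax [-0. -0. -1.] w 0.0349 F [0.9 0.1 0.5] j7 -0.02
 turn 0.3 az total -0.003 (rows of .08: 0.0); other way -179.7
 target [ 0.464 -0.3    0.15 ]  shift after turn /0.04: tx -6.585 ty -0.695 tz 0.076
top brass all (array([ 0.4643, -0.3025]), array([0.0715, 0.0138]), 86.7) [0.0149 0.0193 0.0219] 155
 top (array([ 0.4636, -0.3103]), array([0.0557, 0.0132]), 87.0)
[(np.float64(-0.345), np.float64(0.4564), np.float64(0.4661)), (np.float64(-0.335), np.float64(0.456), np.float64(0.4685)), (np.float64(-0.325), np.float64(0.4563), np.float64(0.4686)), (np.float64(-0.315), np.float64(0.4567), np.float64(0.471)), (np.float64(-0.305), np.float64(0.4582), np.float64(0.4709)), (np.float64(-0.295), np.float64(0.4582), np.float64(0.4712)), (np.float64(-0.285), np.float64(0.4586), np.float64(0.4711)), (np.float64(-0.275), np.float64(0.4635), np.float64(0.4687))]
scene brass all (array([ 0.4654, -0.3041]), array([0.0744, 0.0195]), 85.5) [0.0106 0.0163 0.0186] 236
 top (array([ 0.4654, -0.306 ]), array([0.0701, 0.0173]), 84.6)
[(np.float64(-0.345), np.float64(0.453), np.float64(0.4706)), (np.float64(-0.335), np.float64(0.4539), np.float64(0.472)), (np.float64(-0.325), np.float64(0.4556), np.float64(0.4738)), (np.float64(-0.315), np.float64(0.4566), np.float64(0.4749)), (np.float64(-0.305), np.float64(0.4582), np.float64(0.4744)), (np.float64(-0.295), np.float64(0.4568), np.float64(0.4759)), (np.float64(-0.285), np.float64(0.465), np.float64(0.4724)), (np.float64(-0.275), np.float64(0.4643), np.float64(0.4719))]
```

View pics/z9scene.png

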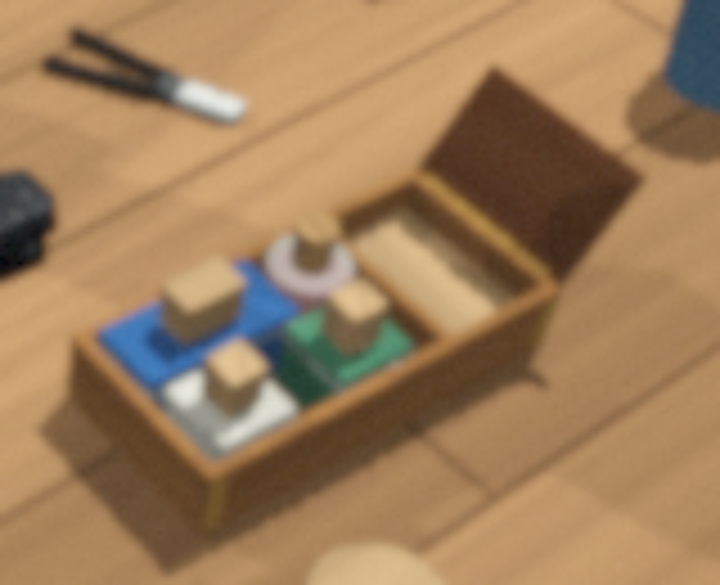

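View pics/top9.png

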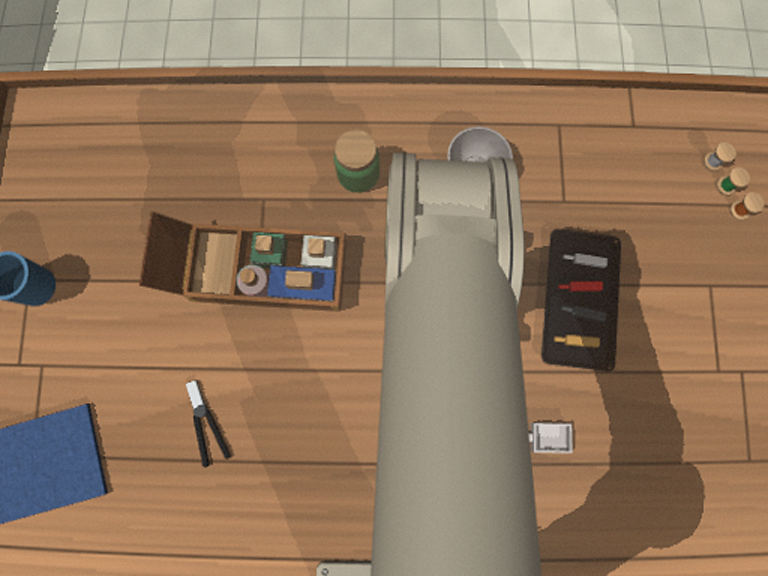

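All four items stand upright in their own places with gaps between them. Next is the brass reamer, handle centre about (.464,-.312), with the jaws at -3.7°.

```bash
python3 -c "
from plan import *
go(.464,-.312,.10,-3.7)"
python3 -m inch '[[-0.86,-0.09,0.1,0,0,0],[-0.86,-0.09,0.2,0,0,0],[-0.86,-0.09,0.2,0,0,0],[-0.86,-0.09,0.2,0,0,0],[-0.86,-0.09,0.2,0,0,0]]' -0.36
python3 -m inch '[[-0.86,-0.09,0.2,0,0,0],[-0.86,-0.09,0.2,0,0,0],[-0.86,-0.08,0,0,0,0],[0,0,0,0,0,0],[0,0,0,0,0,0]]'
python3 -c "
from plan import *
go(.464,-.312,.009,-3.7)
for n in('top','scene'):
    c=camera(n); im=cv2.cvtColor(c['img'],4)
    save(c,n+'10.png')"
```

```text
t27.50 pos [ 0.508  -0.0352  0.1529] psi -3.5 zax [-0.     0.001 -1.   ] w 0.0350 F [0.9 0.8 0.6] j7 -0.02
 turn -0.2 az total 0.002 (rows of .08: 0.0); other way 179.8
 target [ 0.464 -0.312  0.1  ]  shift after turn /0.04: tx -6.976 ty -0.651 tz 1.323
time: 28.12
ee_pos: [0.4802, -0.2056, 0.1166]
eef_rot: [0.727, 0.686, 0.0, -0.0]
ft_force: [0.9, 1.1, 0.4]
width: 0.0275
time: 28.75
ee_pos: [0.4639, -0.3069, 0.1006]
eef_rot: [0.728, 0.686, 0.0, -0.0]
ft_force: [-0.7, -0.4, -0.7]
width: 0.0278
t28.75 pos [ 0.4639 -0.3069  0.1006] psi -3.4 zax [-0.     0.001 -1.   ] w 0.0278 F [-0.7 -0.4 -0.7] j7 0.62
 turn -0.3 az total 0.003 (rows of .08: 0.0); other way 179.7
 target [ 0.464 -0.312  0.009]  shift after turn /0.04: tx -0.126 ty 0.010 tz 2.290
```

View pics/scene10.png

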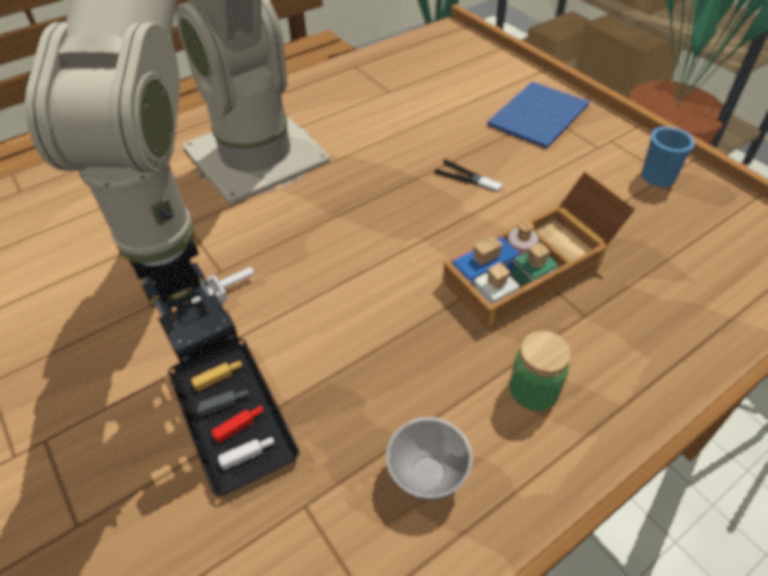

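```bash
python3 -m inch '[[-0.12,0.01,0.5,0,0,0.002],[0,0,0.6,0,0,0],[0,0,0.5,0,0,0],[0,0,0,0,0,0],[0,0,0,0,0,0]]'
python3 -c "
from plan import *
go(.464,-.312,.009,-3.7)
c=camera('scene'); im=cv2.cvtColor(c['img'],4); cv2.imwrite('pics/z11.png',cv2.resize(im[190:330,90:220],None,fx=4.5,fy=4.5)[:600])"
```

```text
time: 29.48
ee_pos: [0.4635, -0.3135, 0.0372]
eef_rot: [0.73, 0.684, 0.0, 0.0]
ft_force: [0.5, 0.5, -0.8]
width: 0.0277
t29.48 pos [ 0.4635 -0.3135  0.0372] psi -3.7 zax [ 0. -0. -1.] w 0.0277 F [ 0.5  0.5 -0.8] j7 0.68
 turn 0.0 az total -0.000 (rows of .08: 0.0); other way -180.0
 target [ 0.464 -0.312  0.009]  shift after turn /0.04: tx 0.040 ty 0.011 tz 0.706
```

View pics/z11.png

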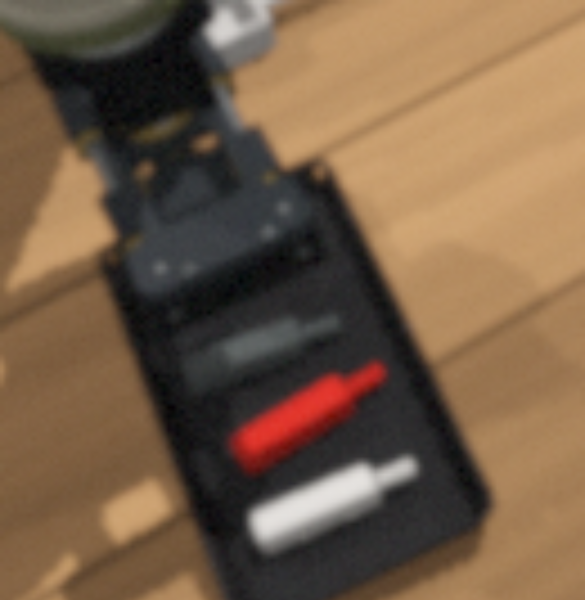

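```bash
python3 -m inch '[[0.03,0.01,0.25,0,0,0],[0,0,0.25,0,0,0],[0,0,0.19,0,0,0],[0,0,0,0,0,0]]'
python3 -m inch '[[0,0,0,0,0,0],[0,0,0,0,0,0],[0,0,0,0,0,0]]' -1 30
python3 -m inch '[[0,0,-0.2,0,0,0],[0,0,-0.5,0,0,0],[0,0,-0.9,0,0,0],[0,0,-0.9,0,0,0],[0,0,-0.9,0,0,0]]'
python3 -c "
from plan import *
t=box(-.009,.078); go(*t,.15,86.6)"
```

```text
time: 30.02
ee_pos: [0.4632, -0.3119, 0.0085]
eef_rot: [0.73, 0.684, -0.0, -0.001]
ft_force: [0.1, -0.3, 0.2]
width: 0.0278
time: 30.4
ee_pos: [0.4639, -0.3123, 0.0096]
eef_rot: [0.73, 0.684, 0.0, 0.0]
ft_force: [-0.3, -0.2, 0.7]
width: 0.0155
time: 31.02
ee_pos: [0.4637, -0.3124, 0.148]
eef_rot: [0.73, 0.684, 0.0, 0.001]
ft_force: [0.6, -0.0, -0.6]
width: 0.0152
t31.02 pos [ 0.4637 -0.3124  0.148 ] psi -3.7 zax [ 0.001 -0.    -1.   ] w 0.0152 F [ 0.6 -0.  -0.6] j7 0.60
 turn 90.3 az total -0.753 (rows of .08: 9.4); other way -89.7
 target [0.5763 0.2889 0.15  ]  shift after turn /0.04: tx -1.920 ty 15.174 tz -0.050
```

```bash
python3 -m inch '[[0,0,-0.2,0,0,-0.0835],[0,0,-0.2,0,0,-0.0835],[0,0,0,0,0,-0.0835],[0,0,0,0,0,-0.0835],[0,0,0,0,0,-0.0835]]'
python3 -m inch '[[0,0,0,0,0,-0.0835],[0,0,0,0,0,-0.0835],[0,0,0,0,0,-0.0835],[0,0,0,0,0,-0.0835],[0,0,0,0,0,0]]'
python3 -c "
from plan import *
t=box(.009,.078); go(*t,.165,86.6)
c=camera('scene'); save(c,'scene12.png')"
```

```text
time: 31.65
ee_pos: [0.4637, -0.3125, 0.1629]
eef_rot: [0.369, 0.929, -0.0, 0.001]
ft_force: [-0.6, 0.5, -0.4]
width: 0.0161
time: 32.28
ee_pos: [0.4637, -0.3125, 0.1626]
eef_rot: [0.032, 1.0, -0.0, 0.001]
ft_force: [0.6, -0.4, -0.2]
width: 0.0155
t32.27 pos [ 0.4637 -0.3125  0.1626] psi 86.4 zax [ 0.001 -0.001 -1.   ] w 0.0155 F [ 0.6 -0.4 -0.2] j7 2.11
 turn 0.2 az total -0.002 (rows of .08: 0.0); other way -179.8
 target [0.5943 0.2878 0.165 ]  shift after turn /0.04: tx -2.370 ty 15.177 tz -0.060
```

View pics/scene12.png

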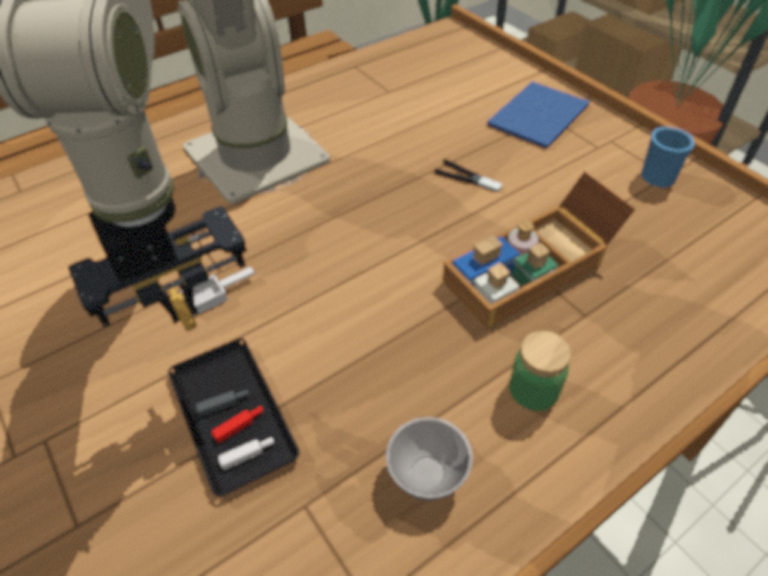

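```bash
python3 -m inch '[[-0.148,0.95,0,0,0,-0.002],[-0.148,0.95,0,0,0,0],[-0.148,0.95,0,0,0,0],[-0.148,0.95,0,0,0,0],[-0.148,0.95,0,0,0,0]]'
python3 -m inch '[[-0.148,0.95,0,0,0,0],[-0.148,0.95,0,0,0,0],[-0.148,0.95,0,0,0,0],[-0.148,0.95,0,0,0,0],[-0.148,0.95,0,0,0,0]]'
python3 -m inch '[[-0.148,0.95,0,0,0,0],[-0.148,0.95,0,0,0,0],[-0.148,0.95,0,0,0,0],[-0.148,0.95,0,0,0,0],[-0.148,0.95,0,0,0,0]]'
python3 -m inch '[[-0.148,0.95,0,-0.025,0,0],[0,0,0,-0.025,0,0],[0,0,0,0,0,0]]'
python3 -c "
from plan import *
t=box(.009,.080); go(*t,.12,86.6)"
```

```text
time: 32.95
ee_pos: [0.5045, -0.1231, 0.162]
eef_rot: [0.031, 1.0, -0.0, 0.0]
ft_force: [-0.4, -0.4, 0.1]
width: 0.0156
time: 33.58
ee_pos: [0.545, 0.0648, 0.162]
eef_rot: [0.031, 1.0, -0.0, 0.0]
ft_force: [-0.1, -0.5, -0.1]
width: 0.0153
time: 34.2
ee_pos: [0.5854, 0.2528, 0.1619]
eef_rot: [0.031, 1.0, -0.0, 0.0]
ft_force: [0.4, 0.8, 0.9]
width: 0.0151
time: 34.58
ee_pos: [0.5937, 0.2879, 0.1616]
eef_rot: [0.031, 0.998, 0.052, 0.002]
ft_force: [-1.2, -0.3, -0.4]
width: 0.0156
t34.58 pos [0.5937 0.2879 0.1616] psi 86.4 zax [ 0.007  0.103 -0.995] w 0.0156 F [-1.2 -0.3 -0.4] j7 1.08
 turn 0.2 az total -0.001 (rows of .08: 0.0); other way -179.8
 target [0.5944 0.2898 0.12  ]  shift after turn /0.04: tx -0.016 ty 0.048 tz 1.041
```

```bash
cat >> plan.py <<'E'
def gof(x,y,z):
    s=read_state(); r=R.from_quat(s["eef_rot"]); p=np.array(s["ee_pos"])
    d=r.inv().apply(np.array([x,y,z])-p)/.04
    print("t%.2f"%s["time"],"pos",p.round(4),"zax",r.apply([0,0,1]).round(3),"w %.4f"%s["width"],"F",np.round(s["ft_force"],1),"box",np.round(np.linalg.solve(np.array([[np.cos(BA),-np.sin(BA)],[np.sin(BA),np.cos(BA)]]),p[:2]-BOX),4))
    print(" target",np.round([x,y,z],4),"shift now",d.round(3))
E
python3 -c "
from plan import *
t=box(.009,.080); gof(*t,.08)
for n in('scene',):
    c=camera(n); im=cv2.cvtColor(c['img'],4); cv2.imwrite('pics/z13.png',cv2.resize(im[80:220,290:450],None,fx=4,fy=4))"
```

```text
t34.58 pos [0.5937 0.2879 0.1616] zax [ 0.007  0.103 -0.995] w 0.0156 F [-1.2 -0.3 -0.4] box [0.0084 0.0781]
 target [0.5944 0.2898 0.08  ] shift now [-0.016 -0.163  2.035]
```

View pics/z13.png

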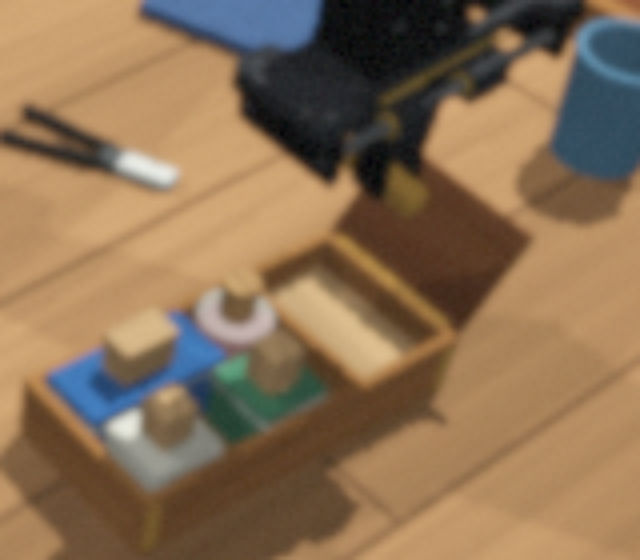

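```bash
python3 -m inch '[[-0.02,-0.06,0.7,0,0,0],[0,-0.05,0.7,0,0,0],[0,-0.05,0.63,0,0,0],[0,0,0,0,0,0],[0,0,0,0,0,0]]'
python3 -c "
from plan import *
t=box(.009,.080); gof(*t,.05)
for n in('scene',):
    c=camera(n); im=cv2.cvtColor(c['img'],4); cv2.imwrite('pics/z14.png',cv2.resize(im[80:220,290:450],None,fx=4,fy=4))"
```

```text
time: 35.25
ee_pos: [0.5947, 0.2917, 0.0813]
eef_rot: [0.029, 0.998, 0.052, 0.002]
ft_force: [-0.3, 0.0, 0.3]
width: 0.0155
t35.25 pos [0.5947 0.2917 0.0813] zax [ 0.007  0.105 -0.994] w 0.0155 F [-0.3  0.   0.3] box [0.0092 0.0819]
 target [0.5944 0.2898 0.05  ] shift now [ 0.005 -0.128  0.773]
```

View pics/z14.png

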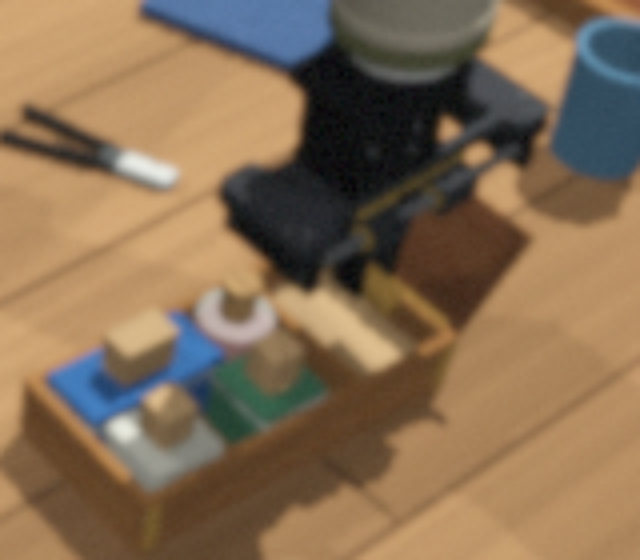

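```bash
python3 -m inch '[[0,-0.06,0.3,0,0,0],[0,-0.06,0.3,0,0,0],[0,0,0.17,0,0,0],[0,0,0,0,0,0],[0,0,0,0,0,0]]'
python3 - <<'E'
from m import *
t=box(.009,.080); gof(*t,.033)
c=camera('scene'); im=cv2.cvtColor(c['img'],4); cv2.imwrite('pics/z15.png',cv2.resize(im[80:220,290:450],None,fx=4,fy=4))
E
```

```text
time: 35.92
ee_pos: [0.5943, 0.2901, 0.0491]
eef_rot: [0.029, 0.998, 0.052, 0.002]
ft_force: [-0.2, 0.8, 0.1]
width: 0.016
t35.92 pos [0.5943 0.2901 0.0491] zax [ 0.006  0.105 -0.994] w 0.0160 F [-0.2  0.8  0.1] box [0.0088 0.0803]
 target [0.5944 0.2898 0.033 ] shift now [-0.005 -0.048  0.399]
```

View pics/z15.png

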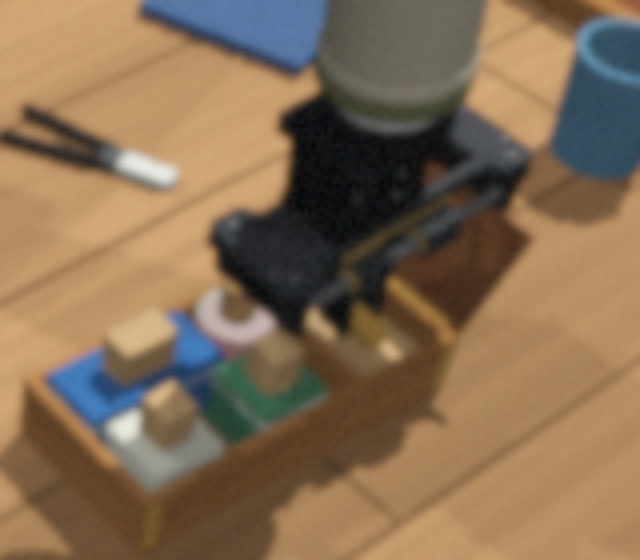

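Run:
```python
from m import *
c=camera('scene');p=cloud(c).reshape(-1,3);I=c["img"].reshape(-1,3).astype(int)
e=np.array([np.cos(BA),np.sin(BA)]);f=np.array([-e[1],e[0]]);L=np.c_[(p[:,:2]-BOX)@e,(p[:,:2]-BOX)@f]
m=(np.abs(L[:,0])<.06)&(L[:,1]>-.06)&(L[:,1]<.2)&(p[:,2]>.0865)&(I.max(1)<90)
for y in np.arange(-.06,.2,.01):
    k=m&(L[:,1]>=y)&(L[:,1]<y+.01)
    if k.sum()>5: print(round(y,3),k.sum(),np.percentile(p[k,2],[2,50]).round(4),L[k,0].min().round(3),L[k,0].max().round(3))
```

```text
-0.05 19 [0.4257 0.4313] -0.06 -0.048
-0.04 19 [0.4199 0.4241] -0.06 -0.044
-0.03 177 [0.1319 0.1465] -0.02 0.048
-0.02 411 [0.1122 0.3752] -0.021 0.049
-0.01 506 [0.1486 0.3894] -0.02 0.047
0.0 500 [0.13   0.3832] -0.014 0.06
0.01 738 [0.1446 0.2084] -0.024 0.06
0.02 293 [0.126  0.2133] -0.024 0.048
0.03 226 [0.1191 0.2127] -0.022 0.05
0.04 150 [0.1224 0.171 ] -0.022 0.053
0.05 142 [0.088  0.1774] 0.003 0.054
0.06 91 [0.131 0.175] 0.031 0.052
0.07 71 [0.1307 0.1684] 0.031 0.049
0.08 95 [0.1135 0.1381] 0.017 0.05
0.09 58 [0.1241 0.1426] 0.028 0.05
0.1 56 [0.1264 0.1444] 0.029 0.049
0.11 26 [0.1345 0.1586] 0.029 0.047
0.12 31 [0.1359 0.1624] 0.02 0.044
0.13 94 [0.1369 0.1637] 0.003 0.048
0.14 112 [0.1283 0.1449] -0.009 0.049
0.15 121 [0.0871 0.0966] -0.013 0.058
0.16 98 [0.0936 0.1022] -0.026 0.057
```

```bash
python3 -m inch '[[0,-0.03,0.2,0,0,0],[0,-0.02,0.18,0,0,0],[0,0,0,0,0,0],[0,0,0,0,0,0]]'
python3 -c "
from plan import *
t=box(.009,.080); gof(*t,.033)"
```

```text
time: 36.52
ee_pos: [0.5939, 0.2894, 0.0333]
eef_rot: [0.029, 0.998, 0.052, 0.001]
ft_force: [-0.4, 0.9, -0.6]
width: 0.0153
t36.52 pos [0.5939 0.2894 0.0333] zax [ 0.006  0.104 -0.995] w 0.0153 F [-0.4  0.9 -0.6] box [0.0085 0.0796]
 target [0.5944 0.2898 0.033 ] shift now [-0.012  0.01   0.008]
```

```bash
python3 -m inch '[[0,0,0,0,0,0],[0,0,0,0,0,0],[0,0,0,0,0,0]]' -0.45
python3 -m inch '[[0,0.03,-0.3,0,0,0],[0,0.06,-0.6,0,0,0],[0,0.09,-0.9,0,0,0],[0,0.09,-0.9,0,0,0],[0,0.06,-0.6,0,0,0]]'
python3 -c "
from plan import *
t=box(.0,.080); gof(*t,.2)
c=camera('scene'); im=cv2.cvtColor(c['img'],4); cv2.imwrite('pics/z16.png',cv2.resize(im[80:220,290:450],None,fx=4,fy=4))"
```

```text
time: 36.9
ee_pos: [0.5941, 0.2895, 0.0336]
eef_rot: [0.029, 0.998, 0.052, 0.002]
ft_force: [-0.0, -0.0, -0.2]
width: 0.0236
time: 37.52
ee_pos: [0.5946, 0.2891, 0.1693]
eef_rot: [0.029, 0.998, 0.053, 0.003]
ft_force: [0.3, -0.1, -0.1]
width: 0.024
t37.52 pos [0.5946 0.2891 0.1693] zax [ 0.009  0.106 -0.994] w 0.0240 F [ 0.3 -0.1 -0.1] box [0.0092 0.0793]
 target [0.5854 0.2904 0.2   ] shift now [ 0.229  0.1   -0.761]
```

View pics/z16.png

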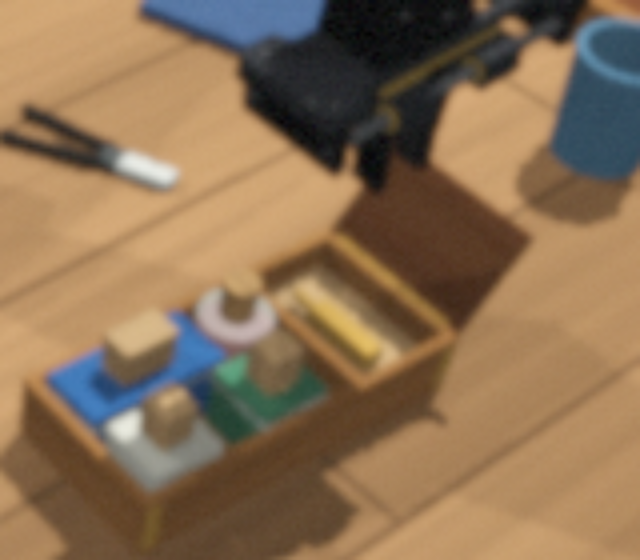

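The reamer lies flat in the compartment, at (340,325) in the crop. Next: untilt, turn so the jaws lie along box x, close the fingers and go behind the flap.

```bash
python3 -m inch '[[0,0,-0.4,0.025,0,0],[0,0,-0.4,0.026,0,0],[0,0,0,0,0,0.0835],[0,0,0,0,0,0.0835],[0,0,0,0,0,0.0835]]' -1 20
python3 -m inch '[[0,0,0,0,0,0.0835],[0,0,0,0,0,0.0835],[0,0,0,0,0,0.0835],[0,0,0,0,0,0.0835],[0,0,0,0,0,0.0835]]'
python3 -m inch '[[0,0,0,0,0,0.082],[0,0,0,0,0,0]]'
python3 -c "
from plan import *
t=box(0,.208); go(*t,.2,-3.4);gof(*t,.2)"
```

```text
time: 38.2
ee_pos: [0.5938, 0.2864, 0.1986]
eef_rot: [0.29, 0.957, -0.001, 0.0]
ft_force: [-0.9, 0.2, -1.0]
width: 0.0006
time: 38.83
ee_pos: [0.5938, 0.2864, 0.1986]
eef_rot: [0.668, 0.744, -0.0, 0.001]
ft_force: [0.9, 0.4, 0.4]
width: 0.0004
time: 39.08
ee_pos: [0.5938, 0.2865, 0.1985]
eef_rot: [0.727, 0.687, -0.001, 0.001]
ft_force: [0.3, -0.3, 0.4]
width: 0.0001
t39.08 pos [0.5938 0.2865 0.1985] psi -3.2 zax [ 0.    -0.002 -1.   ] w 0.0001 F [ 0.3 -0.3  0.4] j7 -0.48
 turn -0.2 az total 0.002 (rows of .08: 0.0); other way 179.8
 target [0.593  0.4181 0.2   ]  shift after turn /0.04: tx 3.284 ty -0.214 tz -0.038
t39.08 pos [0.5938 0.2865 0.1985] zax [ 0.    -0.002 -1.   ] w 0.0001 F [ 0.3 -0.3  0.4] box [0.0086 0.0766]
 target [0.593  0.4181 0.2   ] shift now [ 3.285 -0.203 -0.044]
```

```bash
python3 -m inch '[[0.82,-0.053,0,0,0,0],[0.82,-0.053,0,0,0,0],[0.82,-0.053,0,0,0,0],[0.82,-0.053,0,0,0,0],[0,0,0,0,0,0]]'
python3 -m inch '[[0,0,0.9,0,0,0],[0,0,0.9,0,0,0],[0,0,0.8,0,0,0],[0,0,0,0,0,0],[0,0,0,0,0,0]]'
python3 -c "
from plan import *
t=box(0,.1755); gof(*t,.094)
c=camera('scene'); im=cv2.cvtColor(c['img'],4); cv2.imwrite('pics/z17.png',cv2.resize(im[60:220,290:470],None,fx=3.7,fy=3.7))"
```

```text
time: 39.7
ee_pos: [0.5913, 0.4211, 0.1971]
eef_rot: [0.724, 0.69, -0.001, -0.0]
ft_force: [0.3, -0.4, -0.4]
width: 0.0007
time: 40.33
ee_pos: [0.5938, 0.4175, 0.0956]
eef_rot: [0.727, 0.687, 0.0, 0.001]
ft_force: [-0.3, -0.7, -0.1]
width: 0.0007
t40.33 pos [0.5938 0.4175 0.0956] zax [ 0.002 -0.001 -1.   ] w 0.0007 F [-0.3 -0.7 -0.1] box [0.0008 0.2074]
 target [0.5911 0.3857 0.094 ] shift now [-0.798 -0.021  0.042]
```

View pics/z17.png

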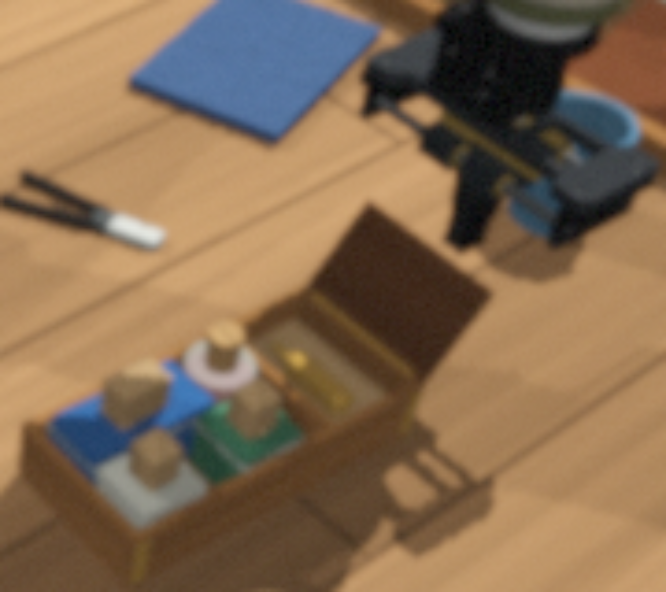

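```bash
python3 -m inch '[[-0.35,0,0,0,0,0],[-0.35,0,0,0,0,0],[-0.35,0,-0.1,0,0,0],[-0.35,0,-0.1,0,0,0],[-0.35,0,-0.1,0,0,0]]'
python3 -c "
from plan import *
t=box(0,.117); gof(*t,.1055)
c=camera('scene'); im=cv2.cvtColor(c['img'],4); cv2.imwrite('pics/z18.png',cv2.resize(im[60:220,290:470],None,fx=3.7,fy=3.7))"
```

```text
time: 41.0
ee_pos: [0.5888, 0.3464, 0.1062]
eef_rot: [0.727, 0.686, -0.001, 0.001]
ft_force: [0.7, 0.5, -0.6]
width: 0.0003
t41.00 pos [0.5888 0.3464 0.1062] zax [-0.    -0.002 -1.   ] w 0.0003 F [ 0.7  0.5 -0.6] box [0.     0.1362]
 target [0.5876 0.3273 0.1055] shift now [-0.48  -0.002  0.018]
```

View pics/z18.png

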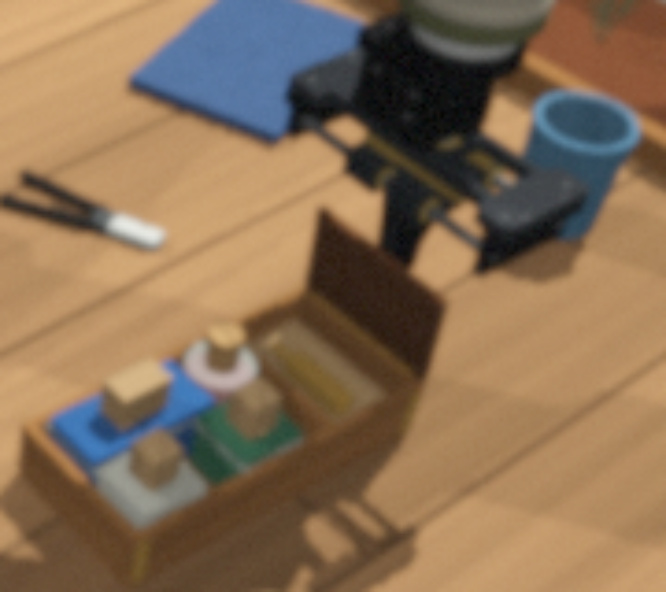

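```bash
python3 -m inch '[[-0.24,0,0,0,0,0],[-0.24,0,0.02,0,0,0],[-0.24,0,0.13,0,0,0],[-0.24,0,0.14,0,0,0],[0,0,0,0,0,0]]'
python3 -c "
from plan import *
t=box(0,.0845); gof(*t,.077)
c=camera('scene'); im=cv2.cvtColor(c['img'],4); cv2.imwrite('pics/z19.png',cv2.resize(im[60:220,290:470],None,fx=3.7,fy=3.7))"
```

```text
time: 41.68
ee_pos: [0.5865, 0.3079, 0.0935]
eef_rot: [0.728, 0.686, -0.002, 0.001]
ft_force: [-0.1, 0.7, 0.0]
width: 0.0006
t41.67 pos [0.5865 0.3079 0.0935] zax [-0.001 -0.003 -1.   ] w 0.0006 F [-0.1  0.7  0. ] box [-0.      0.0976]
 target [0.5857 0.2949 0.077 ] shift now [-0.325  0.001  0.414]
```

View pics/z19.png

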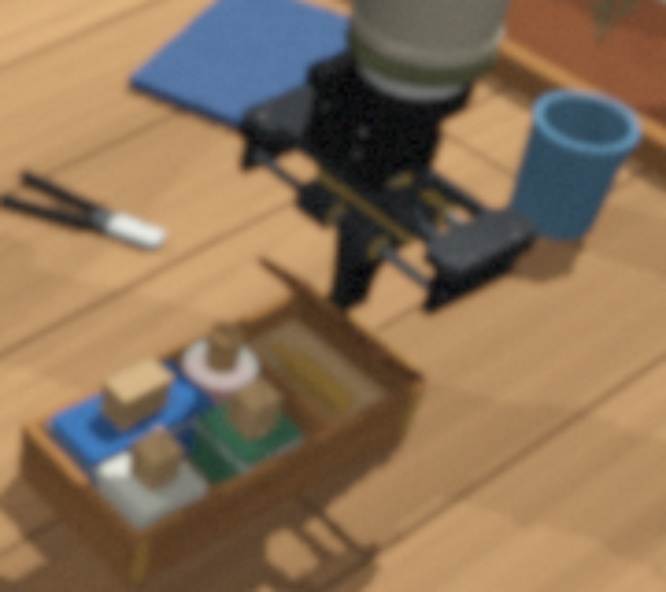

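```bash
python3 -m inch '[[-0.16,0,0.2,0,0,0],[-0.16,0,0.22,0,0,0],[-0.07,0,0.22,0,0,0],[-0.05,0,0.2,0,0,0],[0,0,0,0,0,0]]'
python3 -c "
from plan import *
t=box(0,.079); gof(*t,.056)
c=camera('scene'); im=cv2.cvtColor(c['img'],4); cv2.imwrite('pics/z20.png',cv2.resize(im[60:220,290:470],None,fx=3.7,fy=3.7))"
```

```text
time: 42.35
ee_pos: [0.5852, 0.2914, 0.0598]
eef_rot: [0.727, 0.687, -0.001, 0.001]
ft_force: [-0.1, -0.6, -0.9]
width: 0.0006
t42.35 pos [0.5852 0.2914 0.0598] zax [-0.001 -0.003 -1.   ] w 0.0006 F [-0.1 -0.6 -0.9] box [-0.0003  0.081 ]
 target [0.5854 0.2894 0.056 ] shift now [-0.05   0.008  0.096]
```

View pics/z20.png

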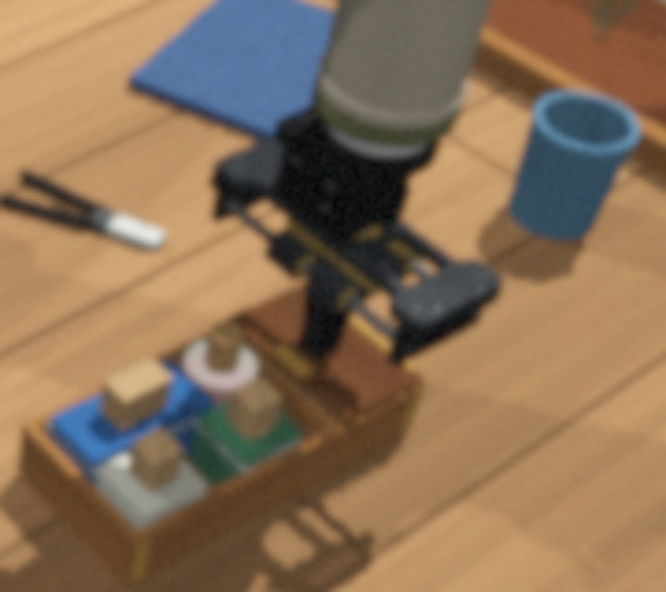

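```bash
python3 -m inch '[[-0.03,0,0.06,0,0,0],[0,0,0.04,0,0,0],[0,0,0,0,0,0]]'
python3 -m inch '[[0,0,0.03,0,0,0],[0,0,0,0,0,0]]'
python3 -m inch '[[0,0,0.03,0,0,0],[0,0,0,0,0,0]]'
```

```text
time: 42.78
ee_pos: [0.5856, 0.2906, 0.0568]
eef_rot: [0.727, 0.687, -0.001, 0.001]
ft_force: [-0.0, 0.4, 0.3]
width: 0.0008
time: 43.02
ee_pos: [0.5857, 0.2906, 0.0565]
eef_rot: [0.727, 0.687, -0.001, 0.001]
ft_force: [-3.3, -1.1, 6.9]
width: -0.0
time: 43.28
ee_pos: [0.5858, 0.2906, 0.0563]
eef_rot: [0.727, 0.687, -0.0, 0.001]
ft_force: [-6.9, -2.6, 15.9]
width: 0.0002
```

The press met firm resistance (16 N) at z = 56 mm, so the flap is down. Retracting to check.

```bash
python3 -m inch '[[0,0,-0.3,0,0,0],[0,0,-0.8,0,0,0],[0,0,-0.9,0,0,0],[0,0,-0.9,0,0,0],[0,0,-0.9,0,0,0]]'
python3 -m inch '[[-0.95,-0.3,0,0,0,0],[-0.95,-0.3,0,0,0,0],[-0.95,-0.3,0,0,0,0],[-0.95,-0.3,0,0,0,0],[-0.95,-0.3,0,0,0,0]]'
python3 -m inch '[[-0.95,-0.3,0,0,0,0],[-0.95,-0.3,0,0,0,0],[-0.95,-0.3,0,0,0,0],[-0.95,-0.3,0,0,0,0],[0,0,0,0,0,0]]'
python3 - <<'E'
from m import *
go(.5,0,.2)
e=np.array([np.cos(BA),np.sin(BA)]);f=np.array([-e[1],e[0]])
for n in("top","scene"):
    c=camera(n);save(c,n+"21.png");p=cloud(c).reshape(-1,3)
    L=np.c_[(p[:,:2]-BOX)@e,(p[:,:2]-BOX)@f]
    m=(np.abs(L[:,0])<.05)&(L[:,1]>.055)&(L[:,1]<.12)&(p[:,2]>.02)&(p[:,2]<.15)
    k=np.polyfit(L[m,1],p[m,2],1);print(n,"flap slope",k[0].round(4),"z median",np.median(p[m,2]).round(4),"n",m.sum())
    for nm,lx,ly in(("long",-.027,-.0641),("white",.027,-.0835),("green",.027,-.0035),("jar",-.027,.0155)):
        t=(np.hypot(L[:,0]-lx,L[:,1]-ly)<.03)&(p[:,2]>.074)&(p[:,2]<.1); print(" ",nm,"top z",np.median(p[t,2]).round(4),"at",np.median(L[t],0).round(4))
E
```

```text
time: 43.9
ee_pos: [0.5856, 0.2908, 0.208]
eef_rot: [0.727, 0.687, -0.0, 0.001]
ft_force: [0.5, 0.2, -0.0]
width: 0.0005
time: 44.52
ee_pos: [0.5144, 0.1033, 0.2072]
eef_rot: [0.727, 0.687, -0.0, 0.001]
ft_force: [-0.1, -0.8, 0.6]
width: 0.0004
time: 45.15
ee_pos: [0.4576, -0.0472, 0.2077]
eef_rot: [0.729, 0.685, -0.0, 0.001]
ft_force: [-0.5, 0.5, 1.2]
width: -0.0001
t45.15 pos [ 0.4576 -0.0472  0.2077] psi -3.6 zax [ 0.001 -0.001 -1.   ] w -0.0001 F [-0.5  0.5  1.2] j7 -0.08
 target [0.5 0.  0.2]  shift after turn /0.04: tx 1.243 ty 0.985 tz 0.194
top flap slope -0.003 z median 0.057 n 1050
  long top z 0.0846 at [-0.0279 -0.0598]
  white top z 0.0844 at [ 0.0256 -0.0854]
  green top z 0.0849 at [ 0.025  -0.0042]
  jar top z 0.0846 at [-0.0294  0.0164]
scene flap slope -0.0307 z median 0.0545 n 662
  long top z 0.0825 at [-0.0233 -0.0626]
  white top z 0.0821 at [ 0.0309 -0.0903]
  green top z 0.0821 at [ 0.0286 -0.0068]
  jar top z 0.0826 at [-0.0252  0.0124]
```

View pics/scene21.png

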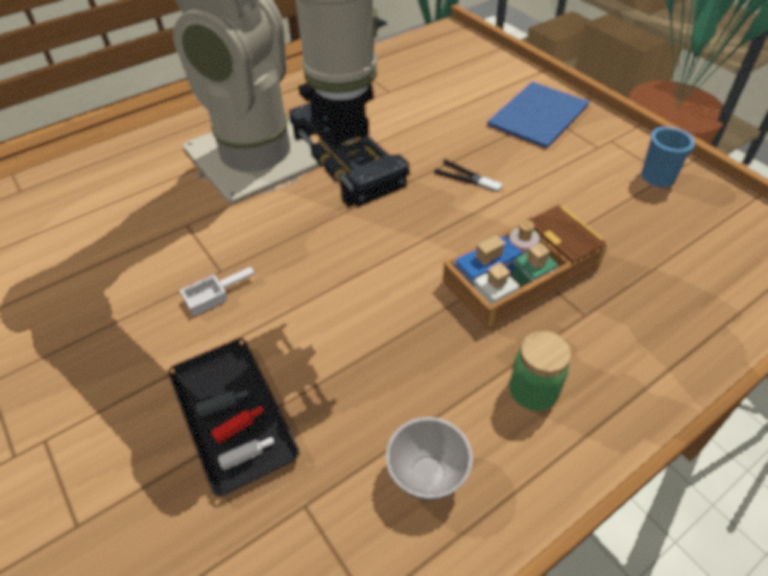

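View pics/top21.png

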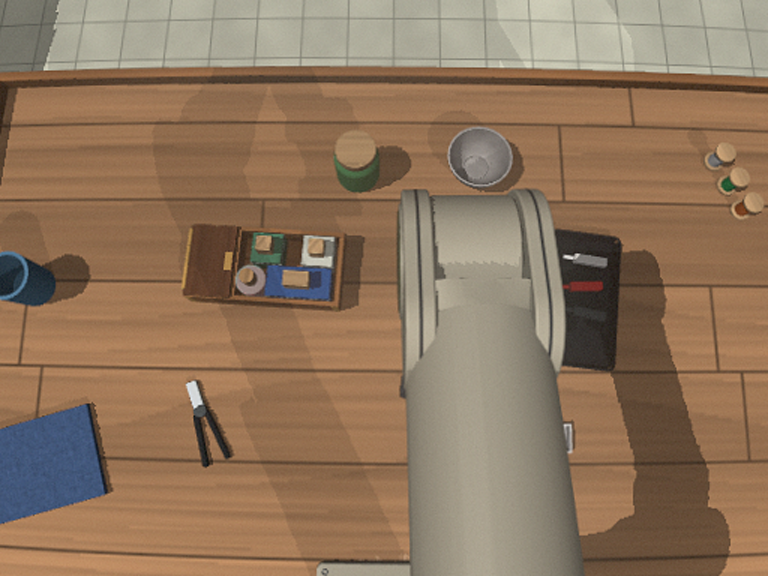

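The flap lies flat with its top at about 56 mm, and all four items have their tops at about 84 mm, which means they stand on the floor. The other three reamers are still in the tray and the bystander objects haven't moved.

```bash
python3 -m inch '[[0,0,0,0,0,0],[0,0,0,0,0,0]]'; python3 -c "
from bench import close_job; print(close_job())"
```

```text
time: 45.5
ee_pos: [0.4584, -0.0437, 0.207]
eef_rot: [0.727, 0.687, -0.001, 0.001]
ft_force: [-0.6, 1.0, 0.1]
width: 0.0007
the job is handed in; nothing more can be done
None
```

The job is done and handed in at 45.5 s, with the arm clear of everything. I packed the four items on the table (tin_long, tin_white, tin_green and the jar, which I took to be jar_red). I then laid the brass reamer in the small compartment and pushed the flap shut.

- **Items:** all four tops read 82–85 mm against 84 mm expected, so each stands on the box floor in its own place with none stacked.
- **Flap:** it is flat at 54–57 mm against 56 mm expected. The top view shows no slope, while the scene view gives about 1.8° with its calibration scatter. It met firm resistance when pressed, about 16 N.
- **Reamer:** I saw it lying flat in the compartment before the flap closed. It is hidden now, so I could not check it again.
- **Left alone:** the steel, red and white reamers are still in the tray. The bowl, canister, pliers and scoop look unmoved.
- **Disagreements:** the two cameras differ by 1–7 mm sideways and about 2.5 mm in height. I averaged them for the grasps and checked positions in the box mainly with the top view. The item fits in the box and the flap height agreed with the arm within about 1–2 mm.

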